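# Refit the foot of a bed tray's leg and clamp the leg at its length mark

## Robot

A 6-joint arm with a two-finger parallel gripper is mounted at the origin on the work surface. World frame = base frame: x ahead of the robot, y to its left, z up, the work surface at z = 0. Lengths are in m, angles in rad, forces in N, time in s.
With the tool pointing down it reaches from about 0.375 to 0.9 m from the base axis. Payload 3.1 kg.
Tool frame: the origin (TCP) lies on the centre line of the jaws, within the pads' length; the fingertips stand robot.tip_reach ahead of it and the grasp point (between the pads) is the TCP (robot.tip_reach is the distance from the TCP to the fingertips, in m); z points along the fingers, y is the direction in which the jaws open and shut (so a half turn about z gives the same grasp; the last joint's range is limited). The gripper opens to 87 mm and grips with 3 to 60 N. Pads are 19 mm wide; open, the fingers measure 117 mm over their backs; the gripper's body (75 mm by 190 mm) begins 51 mm behind the grasp point.
Start: joints at [1.044, 0.527, 1.433, -0, 1.181, -0.178], TCP at [0.214, 0.587, 0.203] pointing down, gripper open.
Joint ranges: [-3.08, 3.08], [-0.75, 2.2], [0.22, 2.44], [-1.43, 4.57], [0, 2.65], [-2.85, 2.85]. Speed limits (rad/s): [2.79, 2.79, 3.14, 3.14, 3.14, 3.14].

## Interface

Orientations are given as a unit quaternion [x, y, z, w].
In Python, from rig import telemetry, viewer, robot gives the robot as it stands. The module is installed in compiled form; this text tells all that it offers.
- The arm moves only by the tool step_arm, never from a script. Its argument "targets" is a list of rows, each an object of numbers: "dx", "dy", "dz": the shift along the tool's x, y, z in m; "rx", "ry", "rz": the turn, a rotation vector about the tool's x, y, z in degrees. In form: [{"dx": .., "dy": .., "dz": .., "rx": .., "ry": .., "rz": ..}, ...]. A call has exactly 5 rows; each row is the pose to reach, as a shift and turn from the pose measured when the call began, along the tool's axes at that moment; what a row does not reach only later rows make up. A row lasts 1/8 s, in which the tool goes at most 62.5 mm and 10.7 degrees, less where a joint would pass 70% of its speed; a pose out of reach is approached as far as the arm can. A call with a gripper value outside its range is refused whole. "gripper" is the opening, from 0 (shut) to 1 (fully open), set as the call begins (left out, the last holds). The fingers move at their own pace and stop on an object; "force" is the grip in N (left out, the last holds). Time passes only in rows, so rows that repeat a pose let the fingers close, or fill a call up. It gives the time, the measured TCP pose, the force and the opening at its end, in the units of the state.
- telemetry.get_obs(): the state, without advancing time (a new reading comes with each control period).
- viewer.camera(name): name is "scene" or "top"; returns a dict with "img" (400x640x3 uint8, blue, green, red), "depth" (400x640 float32, m along the optical axis (not along the pixel's ray), 0 where there is no reading), "K" (3x3 intrinsics, pixels), "R" (3x3) and "t" (3): a world point X has camera coordinates R X + t. Camera axes: x right, y down, z forward; pixel columns grow to the right and rows downward; lengths in m; the calibration is good to about 2 mm. A picture is of the moment at which its call begins.
- robot.hand_in(): hands the job in, once; it reports no verdict.
The state is a dict: "time": time; "q": joint angles; "joint_velocities": joint speeds; "joint_torque": joint torques, N m; "position": TCP position; "tool_rot": TCP orientation; "ft_force": force on the tool from outside, world axes, zero at the start; "moment": the same for the moment, N m; "grip_width": finger opening in m.
Only numpy, scipy, OpenCV 4.12 (cv2) and the standard library are available. Lean on these libraries where they do the work, as an engineer would, in place of code of your own. Each camera call takes 0.05 s, during which the arm holds its last target.

## Task

The bed tray lies upside down and three of its legs are already set. Push the loose rubber foot fully onto the bare tip of the fourth leg, then grip that leg, push it in against its spring until its ring mark is level with the top of its collar, and, while you keep the leg there, slide its cam lever round until it is fully closed like the others. Finish still gripping the leg at the mark, with the foot on and the lever closed; do not move the lever while you are not holding the leg, and leave the radio, the mug and the book where they are.

Things in the scene. Friction and masses are not known exactly. Their poses are not given: they have to be found in the camera images.
- tray: Bamboo bed tray, upside down, fixed, underside 32 mm above the table. Origin: on the table below the axis of the leg to be set. Board: x -40 to 280 mm, y 40 to -500 mm. Finished legs, 211 mm high, at (240,0), (0,-460), (240,-460) mm. Each leg: outer tube 27 mm across, black clamp collar 38 mm across; screw ear and lever stops reach 28 mm from the axis, below the collar's top.
- collar_top (a point): Middle of the top of the clamp assembly (the flat top of the lever's cam ring, 38 mm across) of the leg to be set, 152 mm above the table: the rim that the ring mark must meet. Its axes are the tray's.
- leg: Sliding inner leg: an upright aluminium tube 22 mm across, 86 mm out of the collar when fully out. Its top 11 mm is a white spigot 14 mm across (the last 4 mm taper to 9 mm) that takes the foot. Origin: on its axis, level with the collar top when fully out; z up. It slides down into the collar and turns freely about its axis: a gripper turned about it takes it along.
- leg_tip (a point): Centre of the upper end of the leg's spigot, z up: 86 mm above the collar top when fully out, 54 mm above it when the leg is at the mark.
- leg_mark (a point): Centre of the dark ring mark round the sliding leg, a band 4 mm tall, 54 mm below the tip: 32 mm above the collar top when the leg is fully out.
- leg_travel (a joint): How far the leg is pushed in, m: 0 fully out (its spring holds it there at the start), 0.032 with the middle of the ring mark level with the collar top, 0.045 at the inner stop. The spring pushes out with about 4.5 N at 0 and 6 N at the mark: let go, the leg springs back out, unless the lever is closed, which clamps it.
- cam_lever (a joint): Angle of the cam lever about the leg's axis, rad: 0 fully closed against its stop, 0.75 to 1.05 open at the start. It grows clockwise seen from above, so it closes counter-clockwise. Stiff, it stays where it is left; it needs about 0.1 N m to turn (5 N at 20 mm from the axis), rising to 0.16 N m over the last 0.3 rad, where it clamps the leg.
- lever_end (a point): Top of the outer end of the lever, 43 mm from the leg's axis, 22 mm above the collar top. The lever is an upright grey paddle on the cam ring, 7 mm thick, up to 22 mm above the collar top, from 17 to 48 mm from the leg's axis; closed, it points along the tray's -y. A finger beside the leg, tip just over the collar top, pushes it round when the gripper turns about the leg.
- foot: Loose black rubber foot, a cap 24 mm across and 16 mm tall, standing on the table with its mouth down; bore 17 mm across and 11 mm deep, closed top 5 mm thick. Origin: centre of the mouth (underside); z up. Fully on, the origin is 11 mm below the leg's tip.
- radio: Portable radio with carrying handle, 85 x 115 mm and 227 mm high, to be left alone. Origin: centre of its underside.
- mug: White mug, 80 mm across and 90 mm high, to be left alone. Origin: centre of its underside.
- book: Closed book, 135 x 205 x 27 mm, to be left alone. Origin: centre of its underside.

How it is judged:
By the outcome, as a careful person would: the job done as asked, in the order asked, and still so for the second after the job is handed in, while the arm keeps its last pose, push and grip.
It also fails if it takes over 54 s, if anything falls off the work surface, if the arm or the gripper's body presses on something with over 40 N, if the wrist force passes 120 N, or if a joint passes its speed limit or range.

## Working session

There is one attempt and no reset: what is moved stays moved. The work goes in short steps, Python scripts to look and compute and a tool call to move; the robot and the scene stay as the last step left them, time stands still between calls to the robot, and variables do not carry over. Pictures are saved under pics/ and viewed, and the job is handed in when it is done.

Besides the shell and the picture viewer there is one more tool, called in YAML: its name, and indented under it one key for each argument. step_arm: Moves the arm, as the interface text tells. Its arguments: {"type":"object","properties":{"targets":{"type":"array"},"gripper":{"type":"number"},"force":{"type":"number"}},"required":["targets"]}

```bash
mkdir -p pics; ls
cat > h.py <<'E'
import numpy as np, cv2
from rig import telemetry, viewer, robot
from scipy.spatial.transform import Rotation as Ro
def look(n,f,crop=None,s=1):
    c=viewer.camera(n); im=c['img']
    if crop: im=im[crop[1]:crop[3],crop[0]:crop[2]]
    if s!=1: im=cv2.resize(im,None,fx=s,fy=s,interpolation=cv2.INTER_CUBIC)
    cv2.imwrite('pics/'+f,im); return c
def cloud(c):
    d=c['depth'];v,u=np.indices(d.shape);K=c['K']
    P=np.stack([(u-K[0,2])/K[0,0]*d,(v-K[1,2])/K[1,1]*d,d],-1)
    return (P-c['t'])@c['R']
def proj(c,X):
    p=c['K']@(c['R']@np.array(X)+c['t']);return p[:2]/p[2]
E
python3 - <<'E'
from h import *
for n in('scene','top'):
    c=look(n,n+'0.png');print(n,c['K'],c['R'],c['t'], 'pos',-c['R'].T@c['t'])
    np.savez(n+'0.npz',**c)
o=telemetry.get_obs();print(o,robot.tip_reach)
E
```

```text
pics
scene [[432.60780532   0.         318.6177063 ]
 [  0.         432.60780532 199.96579113]
 [  0.           0.           1.        ]] [[-0.81274142  0.58242938  0.01508012]
 [ 0.3039454   0.4459333  -0.84187926]
 [-0.49705994 -0.67964661 -0.53945519]] [ 0.27163691 -0.10949818  1.37680767] pos [0.93840798 0.82636223 0.64644548]
top [[385.34586076   0.         322.36451032]
 [  0.         385.34586076 199.04832311]
 [  0.           0.           1.        ]] [[-0.02929553 -0.99955164  0.00618803]
 [-0.99013877  0.02817009 -0.13722853]
 [ 0.13699268 -0.01014719 -0.99052009]] [0.22372617 0.52624011 1.00928336] pos [0.38934047 0.21904302 1.07054617]
{'time': 0.1, 'q': array([ 1.04352792e+00,  5.28355125e-01,  1.43375357e+00,  8.24584096e-07,
        1.18142208e+00, -1.78473698e-01]), 'joint_velocities': array([ 0.00022116, -0.00194447, -0.00497123,  0.00192264,  0.00191208,
       -0.00025172]), 'joint_torque': array([-4.22230460e-05, -4.40983593e+01, -1.77151036e+01,  6.34536054e-02,
        5.33668406e-02, -2.66698441e-05]), 'position': array([0.21320619, 0.586774  , 0.2016872 ]), 'tool_rot': array([ 1.73514740e-01,  9.84830796e-01, -9.09218573e-04, -3.35258356e-04]), 'ft_force': array([-0.27165058,  0.90849431,  0.38144835]), 'moment': array([ 0.03817137, -0.00689905, -0.03320496]), 'grip_width': 0.08692426599901888} 0.019
```

View pics/scene0.png

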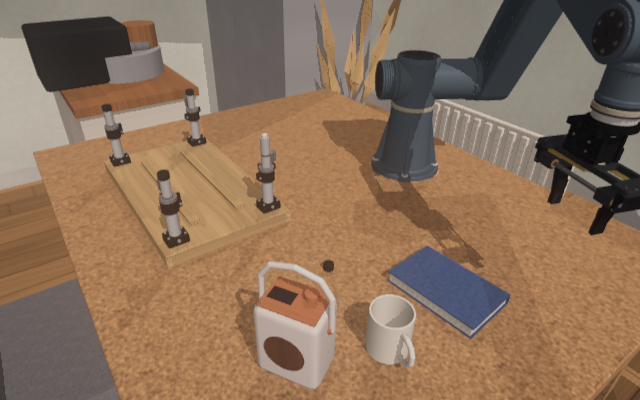

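View pics/top0.png

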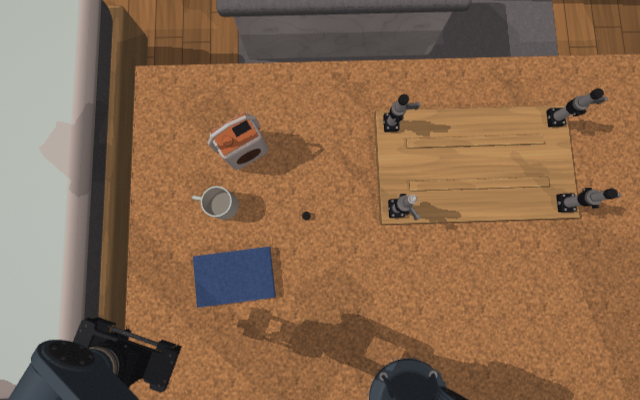

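The scene view shows the bare leg's white tip near (265,140) and the foot near (328,266). In the top view they are near (411,198) and (306,215). Next I'll measure both.

Run:
```python
from h import *
S=dict(np.load('scene0.npz'));T=dict(np.load('top0.npz'))
def crop(c,b,f,s):
    im=c['img'][b[1]:b[3],b[0]:b[2]];cv2.imwrite('pics/'+f,cv2.resize(im,None,fx=s,fy=s,interpolation=cv2.INTER_CUBIC))
a=cv2.resize(S['img'][120:220,225:305],None,fx=5,fy=5,interpolation=cv2.INTER_CUBIC)
b=cv2.resize(T['img'][180:230,375:455],None,fx=5,fy=5,interpolation=cv2.INTER_CUBIC)
b=np.vstack([b,np.zeros((250,400,3),np.uint8)])
cv2.imwrite('pics/legs.png',np.hstack([a,b]))
for n,c,bx in(('S',S,(310,250,345,280)),('T',T,(295,205,318,225))):
    P=cloud(c);
    x0,y0,x1,y1=bx
    g=c['img'][y0:y1,x0:x1].max(-1);Q=P[y0:y1,x0:x1]
    m=(g<70)&(c['depth'][y0:y1,x0:x1]>0)
    q=Q[m];print(n,'foot',m.sum(),np.percentile(q,[0,10,50,90,100],axis=0).round(4))
    top=q[q[:,2]>.0125];print('top',len(top),(top.min(0)+top.max(0))/2,np.ptp(top,axis=0), top.mean(0))
for n,c,bx in(('S',S,(230,120,300,225)),('T',T,(375,180,455,230))):
    P=cloud(c)[bx[1]:bx[3],bx[0]:bx[2]].reshape(-1,3)
    P=P[(P[:,2]>.05)&(P[:,2]<.3)]
    for lo in np.arange(.04,.26,.008):
        q=P[(P[:,2]>=lo)&(P[:,2]<lo+.008)]
        if len(q):print(n,round(lo,3),len(q),q.min(0).round(4),q.max(0).round(4),q.mean(0).round(4))
```

```text
S foot 22 [[0.4875 0.254  0.0047]
 [0.4908 0.2557 0.0064]
 [0.5001 0.2593 0.0109]
 [0.5032 0.2645 0.0162]
 [0.5043 0.2664 0.0187]]
top 9 [0.49753564 0.25946657 0.015895  ] [0.01359804 0.01017499 0.00554866] [0.50053221 0.25851268 0.01524756]
T foot 51 [[0.4812 0.2435 0.0117]
 [0.4839 0.2463 0.013 ]
 [0.4898 0.2545 0.0148]
 [0.498  0.2627 0.0177]
 [0.5009 0.2656 0.0193]]
top 49 [0.4910495  0.25452685 0.01604244] [0.01979195 0.02210674 0.00654324] [0.49081799 0.25435785 0.01518383]
S 0.048 74 [ 0.4758 -0.0094  0.0502] [0.5267 0.0332 0.056 ] [0.5072 0.0208 0.0537]
S 0.056 96 [ 0.4777 -0.0085  0.056 ] [0.5254 0.0318 0.0639] [0.5052 0.017  0.058 ]
S 0.064 26 [0.4931 0.0077 0.0642] [0.5149 0.025  0.0719] [0.5063 0.0191 0.068 ]
S 0.072 32 [0.4937 0.0059 0.072 ] [0.5153 0.0254 0.0798] [0.5065 0.0186 0.0757]
S 0.08 30 [0.4927 0.0064 0.08  ] [0.5138 0.0254 0.0877] [0.5057 0.0192 0.0839]
S 0.088 32 [0.4923 0.0084 0.0885] [0.5145 0.0247 0.0959] [0.5051 0.0191 0.092 ]
S 0.096 30 [0.4908 0.0071 0.0967] [0.5146 0.0235 0.1039] [0.5049 0.0193 0.1002]
S 0.104 30 [0.4883 0.0084 0.1044] [0.5137 0.025  0
[... 2463 characters left out ...]
 -0.0173  0.1682] [0.5055 0.0222 0.1752] [ 0.4756 -0.0041  0.1723]
T 0.176 8 [ 0.462  -0.0138  0.1762] [0.5024 0.0221 0.181 ] [0.4869 0.0101 0.1781]
T 0.184 13 [0.4895 0.0099 0.1847] [0.5088 0.0222 0.1917] [0.4967 0.0186 0.188 ]
T 0.192 8 [0.4906 0.0152 0.1955] [0.5046 0.0215 0.1992] [0.4969 0.0197 0.1979]
T 0.2 6 [0.4899 0.009  0.2007] [0.4965 0.0214 0.2078] [0.4923 0.0154 0.2039]
T 0.208 8 [0.494  0.0179 0.2097] [0.509  0.0222 0.2157] [0.5016 0.0206 0.2122]
T 0.216 14 [0.4898 0.0024 0.2162] [0.504 0.022 0.224] [0.4949 0.0154 0.2206]
T 0.224 40 [0.4912 0.0007 0.2241] [0.5098 0.0214 0.2318] [0.4997 0.0136 0.2269]
T 0.232 30 [0.4947 0.0048 0.232 ] [0.5061 0.0181 0.239 ] [0.5002 0.0116 0.2344]
```

View pics/legs.png

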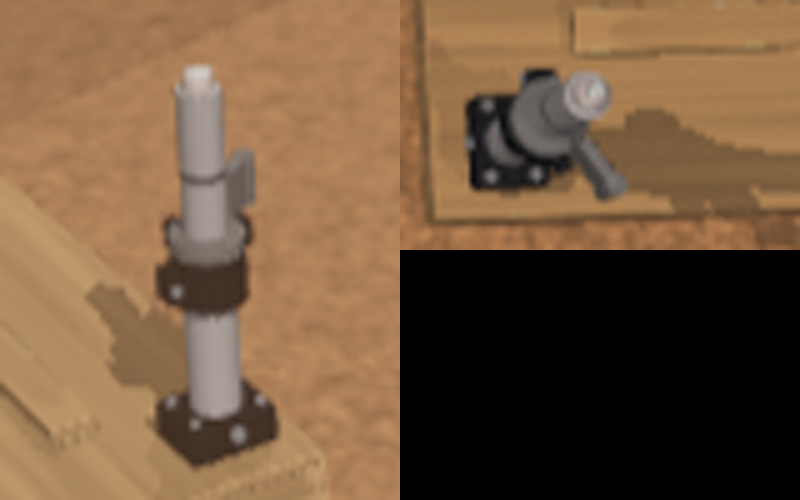

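```bash
cat >> h.py <<'E'
def ring(x,y,z,r,n=60):
    a=np.linspace(0,2*np.pi,n);return np.stack([x+r*np.cos(a),y+r*np.sin(a),0*a+z],1)
def pr(c,X):
    p=(X@c['R'].T+c['t'])@c['K'].T;return p[:,:2]/p[:,2:]
def over(c,box,s,rings,f):
    x0,y0,x1,y1=box
    im=cv2.resize(c['img'][y0:y1,x0:x1],None,fx=s,fy=s,interpolation=cv2.INTER_CUBIC)
    raw=im.copy()
    for r,col in rings:
        p=((pr(c,r)-[x0,y0]+.5)*s);cv2.polylines(im,[np.int32(np.round(p*16))],False,col,1,cv2.LINE_AA,4)
    if f: cv2.imwrite('pics/'+f,im)
    return im
E
python3 - <<'E'
from h import *
S=dict(np.load('scene0.npz'));T=dict(np.load('top0.npz'))
# foot blob centroid vs model
from scipy.optimize import least_squares
ob=[]
for c,(x0,y0,x1,y1) in((S,(315,255,342,278)),(T,(296,206,317,224))):
    im=c['img'][y0:y1,x0:x1].astype(float).max(-1)
    bg=np.median(im);w=np.clip((bg*.62-im)/(bg*.62-25),0,1) 
    v,u=np.indices(w.shape);ob.append([(w*u).sum()/w.sum()+x0,(w*v).sum()/w.sum()+y0,w.sum()])
print(ob)
def model(p):
    out=[]
    for c in(S,T):
        P=np.vstack([pr(c,ring(*p,0,.012)),pr(c,ring(*p,.016,.012))]).astype(np.float32)
        h=cv2.convexHull(P);m=cv2.moments(h);out.append([m['m10']/m['m00'],m['m01']/m['m00'],m['m00']])
    return out
for k in((0,1),(0,),(1,)):
    r=least_squares(lambda p:np.concatenate([np.array(model(p)[i][:2])-ob[i][:2] for i in k]),[.49,.255])
    print(k,r.x,r.fun, model(r.x))
G=(0,255,0)
f=r.x
leg=(.500,.0105)
R=[(ring(*leg,.238,.0045),G),(ring(*leg,.234,.007),G),(ring(*leg,.227,.011),G),(ring(*leg,.186,.011),(0,0,255)),(ring(*leg,.152,.019),(255,0,0)),(ring(*leg,.152,.011),(255,0,0))]
a=over(S,(225,120,305,220),5,R,None);b=over(T,(375,180,455,230),5,R,None)
b=np.vstack([b,np.zeros((250,400,3),np.uint8)]);cv2.imwrite('pics/ov1.png',np.hstack([a,b]))
E
```

```text
[[np.float64(327.95003556187766), np.float64(265.716631104789), np.float64(41.97014925373135)], [np.float64(305.9698249849125), np.float64(215.44350566619727), np.float64(42.69395934726596)]]
(0, 1) [0.4910622  0.25393015] [-0.03133186  0.47071641  0.32028266  0.22591104] [[327.91870370434833, 266.18734751874564, 121.58294470515102], [306.2901076457504, 215.6694167089374, 63.902633784106]]
(0,) [0.49007442 0.25271926] [5.68882115e-08 8.56369581e-07] [[327.95003561876587, 265.71663196115855, 121.21085624210536], [306.73664650421296, 216.0124677416606, 63.863258889643475]]
(1,) [0.49171492 0.25480012] [-3.79426240e-07  4.61457944e-07] [[327.9168480468623, 266.51652623833223, 121.843301538378], [305.9698246054863, 215.4435061276552, 63.92979891761206]]
```

View pics/ov1.png

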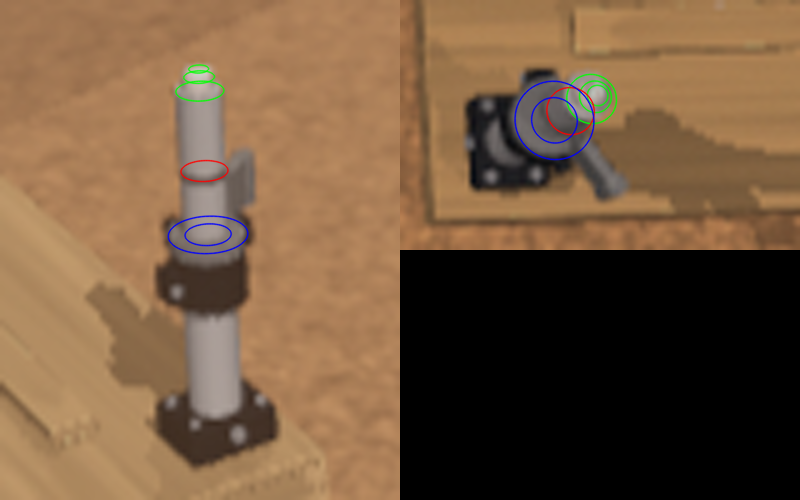

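```bash
cat >> h.py <<'E'
def st():
    o=telemetry.get_obs();R=Ro.from_quat(o['tool_rot']).as_matrix();a=np.arctan2(R[1,1],R[0,1])
    print('t',round(o['time'],2),'p',o['position'].round(4),'yang',round(a,4),'tilt',np.degrees(np.arccos(-R[2,2])).round(2),'F',o['ft_force'].round(2),'M',o['moment'].round(2),'w',round(o['grip_width'],4),'q6',o['q'][5].round(3));return o,R
def go(p,a):
    o,R=st();d=R.T@(np.array(p)-o['position'])*1000
    y=np.array([np.cos(a),np.sin(a),0]);z=np.array([0,0,-1.]);Rt=np.stack([np.cross(y,z),y,z],1)
    print('d mm',d.round(1),'rv deg',np.degrees(Ro.from_matrix(R.T@Rt).as_rotvec()).round(2))
E
python3 -c "
from h import *
go([.491,.254,.10],-.4)"
```

```text
t 0.1 p [0.2132 0.5868 0.2017] yang 1.222 tilt 0.11 F [-0.27  0.91  0.38] M [ 0.04 -0.01 -0.03] w 0.0869 q6 -0.178
d mm [-374.8 -217.6  102. ] rv deg [-1.000e-01  7.000e-02  9.293e+01]
```

step_arm:
  targets:
    - {"dx":-50,"dy":-29,"dz":0,"rz":10.5}
    - {"dx":-100,"dy":-58,"dz":0,"rz":21}
    - {"dx":-150,"dy":-87,"dz":0,"rz":31.5}
    - {"dx":-200,"dy":-116,"dz":0,"rz":42}
    - {"dx":-250,"dy":-145,"dz":0,"rz":52}
  gripper: 1

```text
invalid input
```

step_arm:
  targets:
    - {"dx":-0.05,"dy":-0.029,"dz":0,"rx":0,"ry":0,"rz":10.5}
    - {"dx":-0.1,"dy":-0.058,"dz":0,"rx":0,"ry":0,"rz":21}
    - {"dx":-0.15,"dy":-0.087,"dz":0,"rx":0,"ry":0,"rz":31.5}
    - {"dx":-0.2,"dy":-0.116,"dz":0,"rx":0,"ry":0,"rz":42}
    - {"dx":-0.25,"dy":-0.145,"dz":0,"rx":0,"ry":0,"rz":52}
  gripper: 1
  force: 40

```text
time: 0.72
position: [0.3994, 0.3635, 0.2016]
tool_rot: [0.59, 0.807, -0.001, 0.0]
ft_force: [0.2, 0.6, 0.3]
grip_width: 0.087
```

```bash
python3 -c "
from h import *
go([.491,.254,.08],-.4)"
```

```text
t 0.72 p [0.3994 0.3635 0.2016] yang 0.3088 tilt 0.13 F [0.2  0.63 0.26] M [-0.07  0.05 -0.05] w 0.087 q6 0.224
d mm [-131.9   54.2  121.7] rv deg [-0.07  0.11 40.61]
```

step_arm:
  targets:
    - {"dx":-0.035,"dy":0.014,"dz":0.02,"rx":0,"ry":0,"rz":10}
    - {"dx":-0.07,"dy":0.028,"dz":0.05,"rx":0,"ry":0,"rz":20}
    - {"dx":-0.1,"dy":0.041,"dz":0.08,"rx":0,"ry":0,"rz":30}
    - {"dx":-0.132,"dy":0.054,"dz":0.11,"rx":0,"ry":0,"rz":40.6}
    - {"dx":-0.132,"dy":0.054,"dz":0.122,"rx":0,"ry":0,"rz":40.6}

```text
time: 1.35
position: [0.4914, 0.2519, 0.0777]
tool_rot: [0.834, 0.551, -0.002, 0.0]
ft_force: [0.1, 0.1, 0.3]
grip_width: 0.0872
```

```bash
python3 -c "
from h import *
c=look('scene','s1.png',(240,140,420,300),4)
go([.491,.254,.022],-.4)"
```

```text
t 1.4 p [0.4896 0.2527 0.077 ] yang -0.4007 tilt 0.4 F [-1.85 -0.1  -1.43] M [-0.12  0.12  0.  ] w 0.0869 q6 0.676
d mm [ 2.1  1.  55. ] rv deg [-0.26  0.3  -0.04]
```

View pics/s1.png

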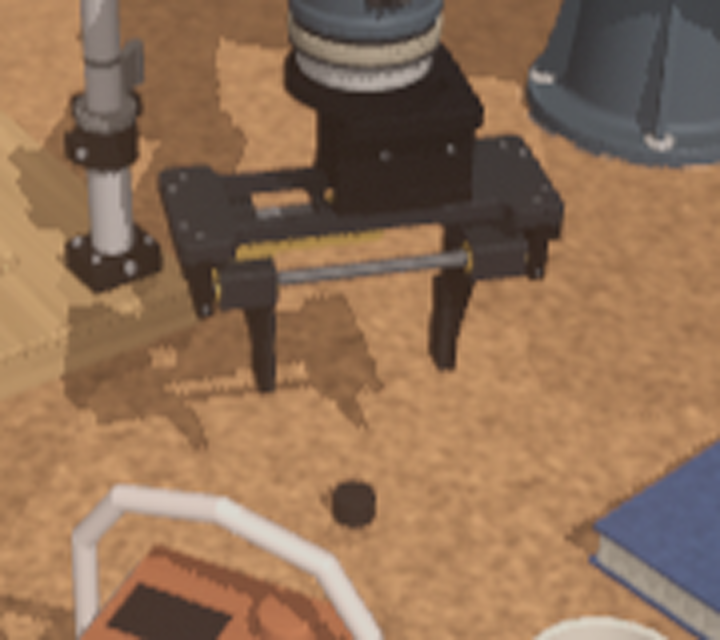

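The open fingers straddle the foot: the tips are at (265,388) and (445,368) in the crop and the foot is at (353,503), midway between them. Going down.

step_arm:
  targets:
    - {"dx":0.002,"dy":0.001,"dz":0.015,"rx":0,"ry":0,"rz":0}
    - {"dx":0.002,"dy":0.001,"dz":0.03,"rx":0,"ry":0,"rz":0}
    - {"dx":0.002,"dy":0.001,"dz":0.042,"rx":0,"ry":0,"rz":0}
    - {"dx":0.002,"dy":0.001,"dz":0.05,"rx":0,"ry":0,"rz":0}
    - {"dx":0.002,"dy":0.001,"dz":0.054,"rx":0,"ry":0,"rz":0}

```text
time: 2.02
position: [0.4907, 0.2541, 0.0225]
tool_rot: [0.834, 0.552, -0.004, -0.001]
ft_force: [0.5, -0.0, -0.1]
grip_width: 0.0874
```

```bash
python3 -c "
from h import *
c=look('scene','s2.png',(240,180,420,300),4)
go([.491,.254,.022],-.4)"
```

```text
t 2.08 p [0.4906 0.2539 0.0223] yang -0.4004 tilt 0.44 F [-0.36 -1.41  0.25] M [-0.13  0.12  0.04] w 0.0873 q6 0.678
d mm [0.2 0.3 0.3] rv deg [-0.3   0.33 -0.02]
```

View pics/s2.png

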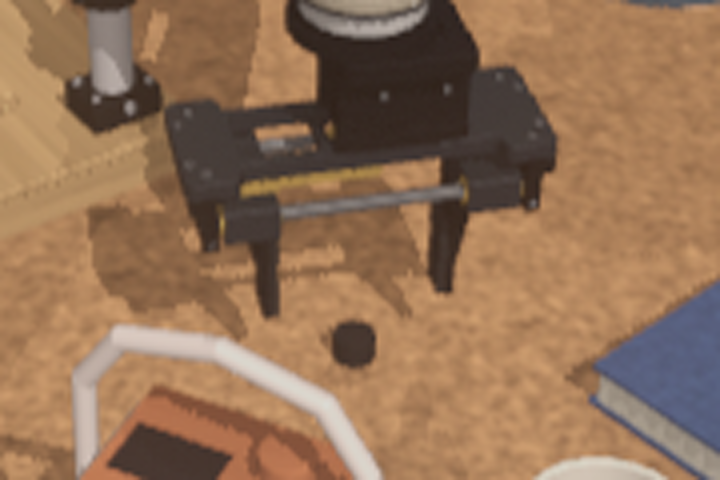

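```bash
python3 -c "
from h import *
c=viewer.camera('scene');o,R=st()
P=cloud(c)
tcp=o['position']
for s in(-1,1):
  X=tcp+R@[0,s*.05,.019];p=proj(c,X);print(X,p,((p-[240,180])*4).round())
for n,(u,v) in dict(L=(270,300),R=(442,280),foot=(353,335)).items():
  x,y=int(u/4+240),int(v/4+180);print(n,x,y,P[y-1:y+2,x].round(4))
T=look('top','t2.png',(230,130,430,280),4);np.savez('t2.npz',**T);np.savez('s2.npz',**c)
"
```

```text
t 2.12 p [0.4908 0.254  0.0227] yang -0.4005 tilt 0.42 F [-0.03  0.31 -0.24] M [-0.12  0.06  0.  ] w 0.0869 q6 0.678
[0.44461057 0.273399   0.0039173 ] [349.71661304 264.44429223] [439. 338.]
[0.53669485 0.2344087  0.00342654] [305.86159709 270.75765043] [263. 363.]
L 307 255 [[0.5388 0.2419 0.0571]
 [0.5394 0.2428 0.0552]
 [0.5389 0.2421 0.0517]]
R 350 250 [[0.4501 0.2769 0.053 ]
 [0.4499 0.277  0.0503]
 [0.4511 0.2786 0.0491]]
foot 328 263 [[0.4892 0.2514 0.0173]
 [0.4923 0.2554 0.0188]
 [0.4945 0.2583 0.0191]]
```

View pics/t2.png

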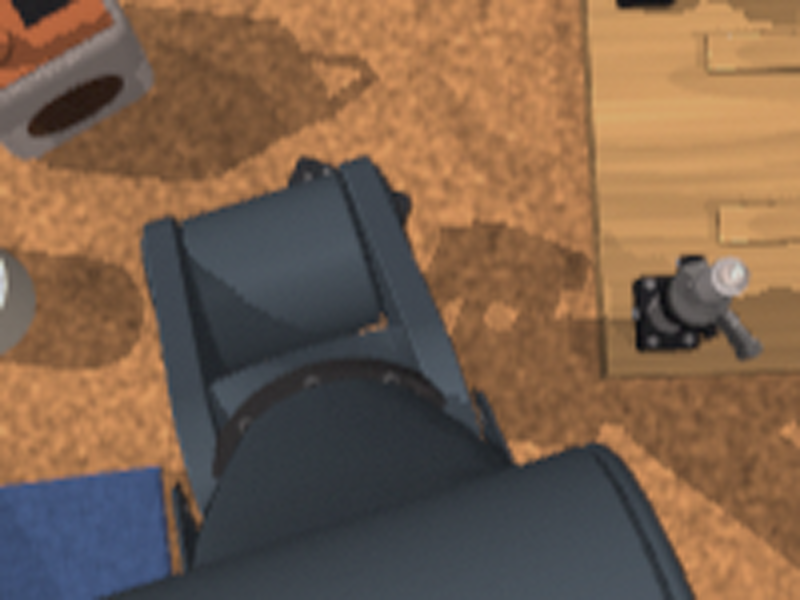

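```bash
python3 -c "
from h import *
c=dict(np.load('s2.npz'));o,R=st()
P=cloud(c);t=o['position']
L=(P-t)@R  # tool frame
m=(c['depth']>0)&(abs(L[...,0])<.06)&(abs(L[...,1])<.11)&(P[...,2]>.005)&(P[...,2]<.25)
q=L[m]
for lo in np.arange(-.14,.024,.006):
  k=q[(q[:,2]>=lo)&(q[:,2]<lo+.006)]
  if len(k):
    a=k[k[:,1]<0];b=k[k[:,1]>=0]
    f=lambda a:(len(a),a[:,0].min().round(3),a[:,0].max().round(3),a[:,1].min().round(3),a[:,1].max().round(3)) if len(a) else None
    print(round(lo,3),f(a),f(b))
look('scene','s3.png',(290,200,370,280),7)
"
```

```text
t 2.17 p [0.491 0.254 0.023] yang -0.4006 tilt 0.39 F [-0.07 -0.21 -1.06] M [-0.12  0.04 -0.  ] w 0.0867 q6 0.678
-0.14 (283, np.float64(-0.039), np.float64(0.038), np.float64(-0.094), np.float64(-0.001)) (317, np.float64(-0.039), np.float64(0.037), np.float64(0.002), np.float64(0.095))
-0.134 (217, np.float64(-0.038), np.float64(0.037), np.float64(-0.095), np.float64(-0.001)) (344, np.float64(-0.041), np.float64(0.037), np.float64(0.001), np.float64(0.096))
-0.128 (80, np.float64(0.021), np.float64(0.036), np.float64(-0.092), np.float64(-0.001)) (138, np.float64(-0.028), np.float64(0.037), np.float64(0.0), np.float64(0.095))
-0.122 (43, np.float64(0.014), np.float64(0.036), np.float64(-0.093), np.float64(-0.002)) (98, np.float64(-0.031), np.float64(0.037), np.float64(0.0), np.float64(0.093))
-0.116 (126, np.float64(0.01), np.float64(0.037), np.float64(-0.089), np.float64(-0.017)) (138, np.float64(-0.034), np.float64(0.037), np.float64(0.02), np.float64(0.087))
-0.11 (127, np.float64(0.001), np.float64(0.038), np.float64(-0.084), np.float64(-0.0)) (173, np.float64(-0.036), np.float64
[... 2350 characters left out ...]
044), np.float64(0.044))
-0.002 (8, np.float64(-0.006), np.float64(0.006), np.float64(-0.009), np.float64(-0.001)) (12, np.float64(-0.008), np.float64(0.01), np.float64(0.0), np.float64(0.009))
0.004 (26, np.float64(-0.011), np.float64(0.011), np.float64(-0.012), np.float64(-0.001)) (32, np.float64(-0.011), np.float64(0.012), np.float64(0.0), np.float64(0.011))
0.01 (7, np.float64(0.006), np.float64(0.011), np.float64(-0.01), np.float64(-0.002)) (13, np.float64(-0.001), np.float64(0.014), np.float64(0.001), np.float64(0.012))
0.016 (18, np.float64(-0.054), np.float64(0.059), np.float64(-0.107), np.float64(-0.002)) (23, np.float64(-0.06), np.float64(0.039), np.float64(0.0), np.float64(0.094))
```

View pics/s3.png

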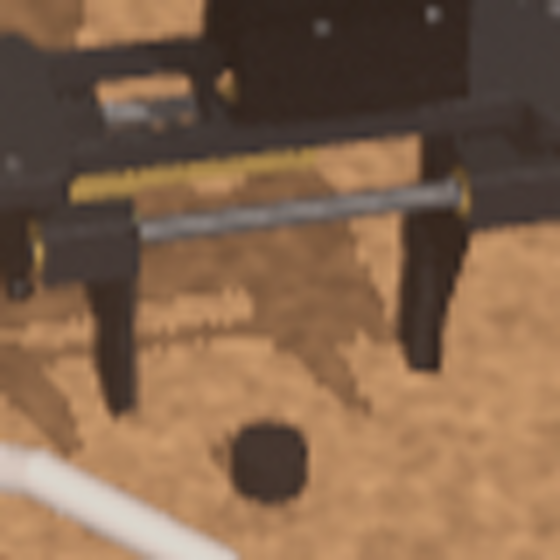

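The picture disagrees with the reported pose. Depth puts the fingertips about 21 mm behind the reported TCP, at z≈0.043, but they should be 19 mm ahead of it. Sideways the two agree. So the reported TCP appears about 40 mm too low, and I'll treat the camera as the truth. I'll go down in guarded steps and check again.

step_arm:
  targets:
    - {"dx":0,"dy":0,"dz":0.01,"rx":0,"ry":0,"rz":0}
    - {"dx":0,"dy":0,"dz":0.018,"rx":0,"ry":0,"rz":0}
    - {"dx":0,"dy":0,"dz":0.025,"rx":0,"ry":0,"rz":0}
    - {"dx":0,"dy":0,"dz":0.03,"rx":0,"ry":0,"rz":0}
    - {"dx":0,"dy":0,"dz":0.033,"rx":0,"ry":0,"rz":0}

```text
time: 2.85
position: [0.4909, 0.2538, -0.0103]
tool_rot: [0.834, 0.552, -0.003, -0.0]
ft_force: [0.5, 0.7, -0.4]
grip_width: 0.087
```

```bash
python3 -c "
from h import *
c=look('scene','s4.png',(290,210,370,290),7);o,R=st()
P=cloud(c);t=o['position']
L=(P-t)@R
m=(c['depth']>0)&(abs(L[...,0])<.02)&(abs(abs(L[...,1])-.048)<.01)&(L[...,2]>-.06)&(P[...,2]>.004)
for s in(-1,1):
  q=P[m&(L[...,1]*s>0)];print(s,np.sort(q[:,2])[:12].round(4))
"
```

```text
t 2.9 p [ 0.4907  0.2538 -0.0105] yang -0.4007 tilt 0.41 F [ 0.3  -0.07 -0.61] M [-0.14  0.04 -0.  ] w 0.0871 q6 0.678
-1 [0.0041 0.0048 0.0054 0.0111 0.0121 0.0127 0.0133 0.0133 0.0146 0.0147
 0.0149 0.0151]
1 [0.0047 0.0048 0.0149 0.015  0.0158 0.0164 0.0172 0.0174 0.0176 0.0192
 0.0196 0.0205]
```

View pics/s4.png

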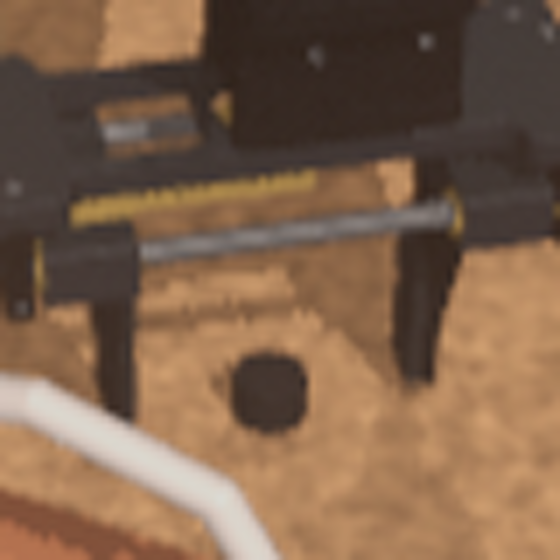

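The fingertips now flank the foot at (118,415) and (415,380), near z≈0.011, with no contact force. This fits a 40 mm offset. I'll go 6.5 mm lower, then close.

step_arm:
  targets:
    - {"dx":0,"dy":0,"dz":0.003,"rx":0,"ry":0,"rz":0}
    - {"dx":0,"dy":0,"dz":0.006,"rx":0,"ry":0,"rz":0}
    - {"dx":0,"dy":0,"dz":0.0065,"rx":0,"ry":0,"rz":0}
    - {"dx":0,"dy":0,"dz":0.0065,"rx":0,"ry":0,"rz":0}
    - {"dx":0,"dy":0,"dz":0.0065,"rx":0,"ry":0,"rz":0}

```text
time: 3.52
position: [0.4908, 0.2538, -0.0168]
tool_rot: [0.834, 0.552, -0.003, -0.0]
ft_force: [-0.2, -0.9, -0.0]
grip_width: 0.0871
```

step_arm:
  targets:
    - {"dx":0,"dy":0,"dz":0,"rx":0,"ry":0,"rz":0}
    - {"dx":0,"dy":0,"dz":0,"rx":0,"ry":0,"rz":0}
    - {"dx":0,"dy":0,"dz":0,"rx":0,"ry":0,"rz":0}
    - {"dx":0,"dy":0,"dz":0,"rx":0,"ry":0,"rz":0}
    - {"dx":0,"dy":0,"dz":0,"rx":0,"ry":0,"rz":0}
  gripper: 0.1
  force: 30

```text
time: 4.15
position: [0.4908, 0.2538, -0.0168]
tool_rot: [0.834, 0.552, -0.003, -0.0]
ft_force: [-0.5, 0.5, -0.9]
grip_width: 0.045
```

```bash
python3 -c "
from h import *
c=look('scene','s5.png',(290,210,370,290),7);o,R=st()"
```

```text
t 4.2 p [ 0.4908  0.2538 -0.0169] yang -0.4007 tilt 0.4 F [ 0.1  -0.26  0.3 ] M [-0.13  0.05  0.01] w 0.0411 q6 0.678
```

View pics/s5.png

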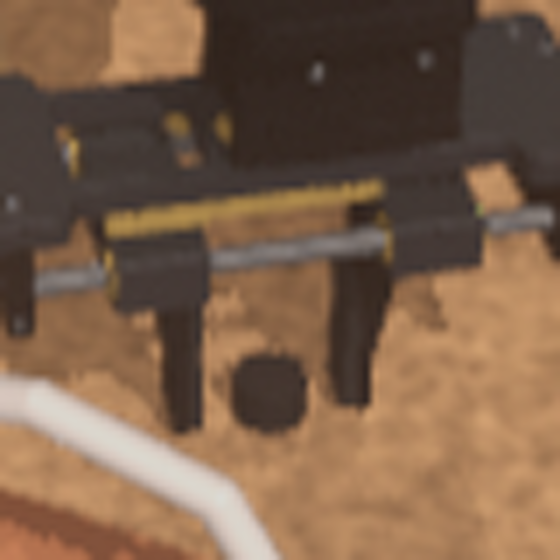

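The fingers are still closing symmetrically about the foot (centre (268,393)); I'll let them finish.

step_arm:
  targets:
    - {"dx":0,"dy":0,"dz":0,"rx":0,"ry":0,"rz":0}
    - {"dx":0,"dy":0,"dz":0,"rx":0,"ry":0,"rz":0}
    - {"dx":0,"dy":0,"dz":0,"rx":0,"ry":0,"rz":0}
    - {"dx":0,"dy":0,"dz":0,"rx":0,"ry":0,"rz":0}
    - {"dx":0,"dy":0,"dz":0,"rx":0,"ry":0,"rz":0}
  gripper: 0.1
  force: 30

```text
time: 4.82
position: [0.4908, 0.2538, -0.0169]
tool_rot: [0.834, 0.552, -0.003, -0.0]
ft_force: [-0.4, -0.3, 0.7]
grip_width: 0.0229
```

```bash
python3 -c "
from h import *
c=look('scene','s6.png',(290,210,370,290),7);go([.491,.254,.25],-.4)"
```

```text
t 4.88 p [ 0.4908  0.2538 -0.0169] yang -0.4007 tilt 0.4 F [-0.09  0.17 -0.08] M [-0.07  0.05 -0.01] w 0.0228 q6 0.678
d mm [  -1.1   -1.1 -266.9] rv deg [-0.26  0.3  -0.04]
```

View pics/s6.png

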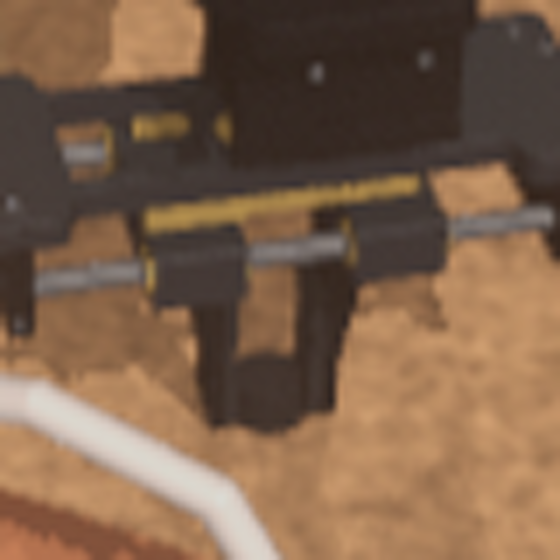

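The foot is held between the pads (268,395) at an opening of 22.8 mm. I'll lift it straight up.

step_arm:
  targets:
    - {"dx":0,"dy":0,"dz":-0.04,"rx":-0.25,"ry":0.3,"rz":0}
    - {"dx":0,"dy":0,"dz":-0.1,"rx":-0.25,"ry":0.3,"rz":0}
    - {"dx":0,"dy":0,"dz":-0.16,"rx":-0.25,"ry":0.3,"rz":0}
    - {"dx":0,"dy":0,"dz":-0.22,"rx":-0.25,"ry":0.3,"rz":0}
    - {"dx":0,"dy":0,"dz":-0.277,"rx":-0.25,"ry":0.3,"rz":0}

```text
time: 5.5
position: [0.4921, 0.2546, 0.2624]
tool_rot: [0.834, 0.552, 0.0, 0.0]
ft_force: [1.2, -0.5, -0.5]
grip_width: 0.0228
```

```bash
python3 -c "
from h import *
go([.5005,.0115,.255],-.4)"
```

```text
t 5.5 p [0.4921 0.2546 0.2624] yang -0.4007 tilt 0.03 F [ 1.23 -0.47 -0.54] M [-0.11  0.03  0.03] w 0.0228 q6 0.676
d mm [-220.5  102.5    7.3] rv deg [ 0.02 -0.03 -0.04]
```

step_arm:
  targets:
    - {"dx":-0.05,"dy":0.023,"dz":0,"rx":0,"ry":0,"rz":0}
    - {"dx":-0.1,"dy":0.046,"dz":0,"rx":0,"ry":0,"rz":0}
    - {"dx":-0.15,"dy":0.07,"dz":0,"rx":0,"ry":0,"rz":0}
    - {"dx":-0.195,"dy":0.091,"dz":0,"rx":0,"ry":0,"rz":0}
    - {"dx":-0.22,"dy":0.102,"dz":0,"rx":0,"ry":0,"rz":0}

```text
time: 6.12
position: [0.4999, 0.0099, 0.2623]
tool_rot: [0.834, 0.551, 0.0, 0.0]
ft_force: [1.0, 0.6, 0.1]
grip_width: 0.0229
```

```bash
python3 -c "
from h import *
o,R=st();c=look('scene','s7.png',(215,60,315,180),5);go([.5005,.0115,.255],-.4)"
```

```text
t 6.12 p [0.4999 0.0099 0.2623] yang -0.403 tilt 0.02 F [1.02 0.57 0.08] M [-0.07  0.1   0.03] w 0.0229 q6 0.199
t 6.17 p [0.5003 0.0074 0.2622] yang -0.404 tilt 0.16 F [ 0.61 -1.46 -0.57] M [-0.16  0.05  0.03] w 0.0224 q6 0.198
d mm [ 3.8 -1.4  7.2] rv deg [ 0.08  0.13 -0.23]
```

View pics/s7.png

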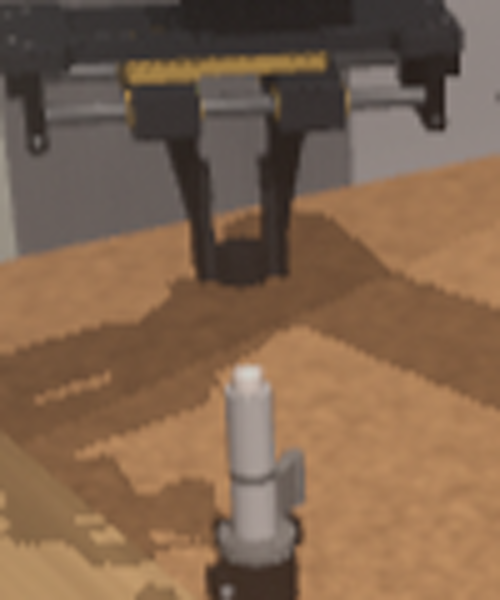

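```bash
python3 -c "
from h import *
o,R=st();c=viewer.camera('scene');np.savez('s8.npz',**c);o,R=st();p=o['position']
t=viewer.camera('top');np.savez('t8.npz',**t)
G=(0,255,0)
m=p[2]+.0169
leg=(.5005,.0115)
rs=[(ring(p[0],p[1],m,.012),G),(ring(p[0],p[1],m+.016,.012),G),(ring(*leg,.238,.0045),G),(ring(*leg,.234,.007),G),(ring(*leg,.227,.011),G),(ring(*leg,.152,.019),(255,0,0)),(ring(*leg,.227,.007),G)]
a=over(c,(240,90,290,175),7,rs,None);b=over(t,(375,175,425,260),7,rs,None);cv2.imwrite('pics/ov2.png',np.hstack([a,b]))
"
```

```text
t 6.17 p [0.5003 0.0074 0.2622] yang -0.404 tilt 0.16 F [ 0.61 -1.46 -0.57] M [-0.16  0.05  0.03] w 0.0224 q6 0.198
t 6.22 p [0.5002 0.0096 0.2622] yang -0.4048 tilt 0.04 F [-0.1   0.09 -0.58] M [-0.08  0.06  0.02] w 0.023 q6 0.201
```

View pics/ov2.png

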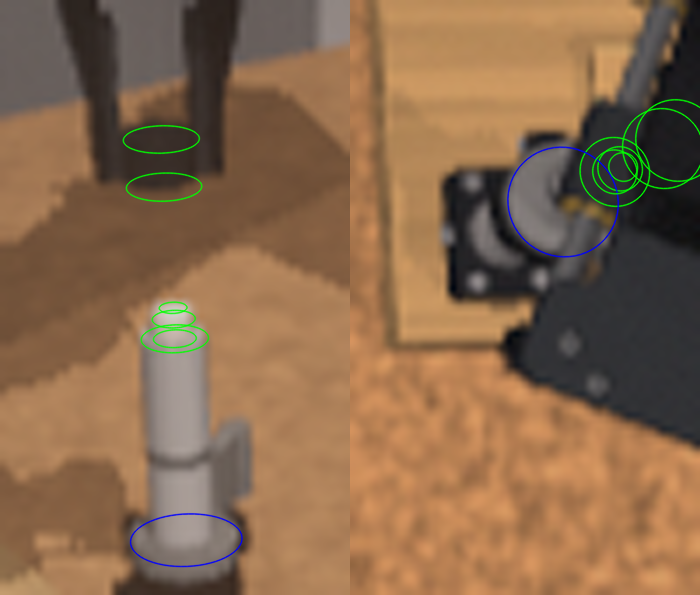

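```bash
python3 -c "
from h import *
go([.5005,.0115,.237],-.4)"
```

```text
t 6.28 p [0.5    0.0112 0.2622] yang -0.4036 tilt 0.04 F [ 0.2  -0.07 -1.41] M [-0.08  0.07 -0.04] w 0.0226 q6 0.201
d mm [ 0.4  0.3 25.2] rv deg [-0.01 -0.04 -0.21]
```

step_arm:
  targets:
    - {"dx":0,"dy":0,"dz":0.01,"rx":0,"ry":0,"rz":0}
    - {"dx":0,"dy":0,"dz":0.02,"rx":0,"ry":0,"rz":0}
    - {"dx":0,"dy":0,"dz":0.025,"rx":0,"ry":0,"rz":0}
    - {"dx":0,"dy":0,"dz":0.025,"rx":0,"ry":0,"rz":0}
    - {"dx":0,"dy":0,"dz":0.025,"rx":0,"ry":0,"rz":0}

```text
time: 6.9
position: [0.5002, 0.0114, 0.2373]
tool_rot: [0.834, 0.551, 0.0, -0.0]
ft_force: [0.5, 0.5, -0.7]
grip_width: 0.0227
```

```bash
cat >> h.py <<'E'
def ov(f,leg=(.5005,.0115),mz=.0169,foot=True,trav=0):
    o,R=st();p=o['position'];c=viewer.camera('scene');st();t=viewer.camera('top')
    G=(0,255,0);m=p[2]+mz
    rs=[(ring(*leg,.238-trav,.0045),G),(ring(*leg,.227-trav,.011),G),(ring(*leg,.152,.019),(255,0,0)),(ring(*leg,.184-trav,.011),(0,0,255)),(ring(*leg,.188-trav,.011),(0,0,255))]
    if foot: rs+=[(ring(p[0],p[1],m,.012),G),(ring(p[0],p[1],m+.016,.012),G)]
    a=over(c,(240,90,290,175),7,rs,None);b=over(c,(240,90,290,175),7,[],None);cv2.imwrite('pics/'+f,np.hstack([a,b]))
    np.savez(f[:-4]+'.npz',**c);return c,t
E
python3 -c "
from h import *
c,t=ov('ov3.png')"
```

```text
t 6.9 p [0.5002 0.0114 0.2373] yang -0.4032 tilt 0.04 F [ 0.49  0.48 -0.66] M [-0.14  0.04  0.06] w 0.0227 q6 0.201
t 6.95 p [0.5003 0.0113 0.2374] yang -0.4033 tilt 0.05 F [-0.58 -0.36 -0.16] M [-0.08  0.08  0.01] w 0.0225 q6 0.201
```

View pics/ov3.png

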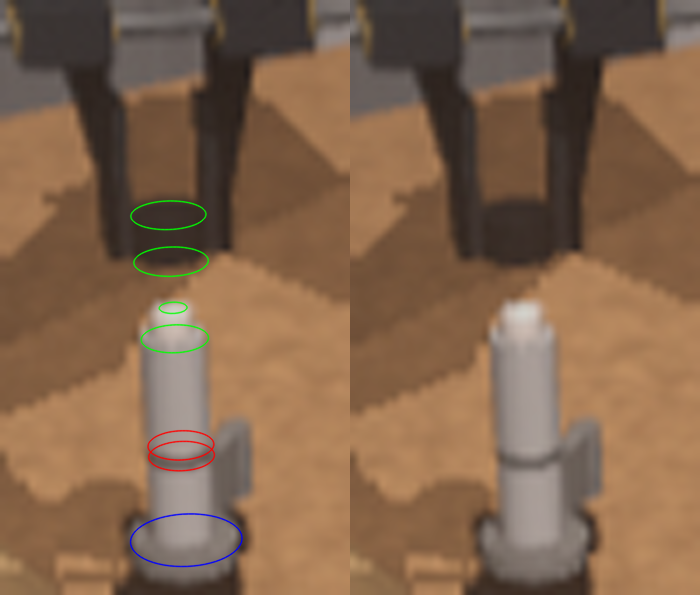

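```bash
python3 -c "
from h import *
o,R=st()
for f in('s2.npz','ov3.npz'):
  c=dict(np.load(f))
  t=o['position'] if f[0]=='o' else np.array([.491,.254,.0228])
  off=0
  P=cloud(c);L=(P-t)@R
  m=(c['depth']>0)&(abs(L[...,0])<.03)&(abs(L[...,1])<.075)&(L[...,2]<.0)&(L[...,2]>-.10)
  q=L[m]
  for lo in np.arange(-.076,.0,.006):
    k=q[(q[:,2]>=lo)&(q[:,2]<lo+.006)]
    a=k[k[:,1]<0];b=k[k[:,1]>=0]
    g=lambda a:(len(a),np.percentile(a[:,0],[50,85]).round(4),np.percentile(a[:,1],[3,97]).round(4)) if len(a)>3 else None
    print(f,round(lo,3),g(a),g(b))
"
```

```text
t 7.0 p [0.5003 0.0113 0.2375] yang -0.4035 tilt 0.06 F [-0.76  0.42  0.02] M [-0.04  0.02  0.02] w 0.0227 q6 0.201
s2.npz -0.076 (28, array([0.0071, 0.0092]), array([-0.0562, -0.0434])) (11, array([0.0087, 0.0094]), array([0.0452, 0.0596]))
s2.npz -0.07 (24, array([0.0074, 0.0088]), array([-0.0546, -0.0424])) (16, array([0.0085, 0.0095]), array([0.0451, 0.0575]))
s2.npz -0.064 (16, array([0.0074, 0.0096]), array([-0.0534, -0.0426])) (17, array([0.0083, 0.0095]), array([0.0443, 0.0563]))
s2.npz -0.058 (15, array([0.0072, 0.0099]), array([-0.0537, -0.0429])) (9, array([0.0078, 0.009 ]), array([0.0448, 0.0547]))
s2.npz -0.052 (19, array([0.0043, 0.0083]), array([-0.0521, -0.0429])) (10, array([0.0083, 0.0089]), array([0.0468, 0.0548]))
s2.npz -0.046 (18, array([0.007 , 0.0088]), array([-0.0512, -0.0427])) (11, array([0.0061, 0.0091]), array([0.0442, 0.0535]))
s2.npz -0.04 (12, array([0.0036, 0.0076]), array([-0.0486, -0.0426])) (14, array([0.0074, 0.008 ]), array([0.0442, 0.0531]))
s2.npz -0.034 (13, array([0.0058, 0.0073]), array([-0.0502, -0.042 ])) (10, array([0.0061, 0.0079]), arra
[... 930 characters left out ...]
.0189, -0.0109])) (12, array([0.0085, 0.0104]), array([0.0121, 0.0207]))
ov3.npz -0.04 (27, array([0.0046, 0.0089]), array([-0.0186, -0.0001])) (30, array([0.0047, 0.0099]), array([0.0016, 0.0207]))
ov3.npz -0.034 (22, array([0.0082, 0.0089]), array([-0.0183, -0.0013])) (25, array([0.0089, 0.0116]), array([0.0017, 0.0206]))
ov3.npz -0.028 (21, array([0.0075, 0.0115]), array([-0.0181, -0.0018])) (25, array([0.0092, 0.0117]), array([0.0003, 0.0206]))
ov3.npz -0.022 (4, array([0.0094, 0.0117]), array([-0.0086, -0.0017])) (6, array([0.0105, 0.0116]), array([0.001 , 0.0108]))
ov3.npz -0.016 None None
ov3.npz -0.01 None None
ov3.npz -0.004 None (7, array([0.0029, 0.0072]), array([0.0007, 0.0052]))
```

```bash
python3 -c "
from h import *
from scipy.optimize import least_squares
o,R=st();t=o['position']
for f in('scene0.npz','ov3.npz'):
  c=dict(np.load(f));P=cloud(c)
  for z0,z1,r in((.19,.225,.011),(.06,.108,.0135),(.228,.234,.007)):
    m=(P[...,2]>z0)&(P[...,2]<z1)&(np.hypot(P[...,0]-.5,P[...,1]-.0115)<.02)
    if f[0]=='o' : m&=np.indices(m.shape)[0]>126
    q=P[m];s=least_squares(lambda p:np.hypot(q[:,0]-p[0],q[:,1]-p[1])-r,[.5,.0115],loss='soft_l1',f_scale=.001)
    print(f,z0,m.sum(),s.x,'lateral tool', R.T@(np.r_[s.x,0]-t*[1,1,0]))
  # foot
c=dict(np.load('ov3.npz'));P=cloud(c);L=(P-t)@R
m=(abs(L[...,1])<.009)&(L[...,2]>-.0335)&(L[...,2]<-.018)&(L[...,0]>0)&(L[...,0]<.03)
q=L[m];s=least_squares(lambda p:np.hypot(q[:,0]-p[0],q[:,1]-p[1])-.012,[0,0],loss='soft_l1',f_scale=.001);print('foot in tool',m.sum(),s.x)
"
```

```text
t 7.0 p [0.5003 0.0113 0.2375] yang -0.4035 tilt 0.06 F [-0.76  0.42  0.02] M [-0.04  0.02  0.02] w 0.0227 q6 0.201
scene0.npz 0.19 132 [0.50060447 0.00939063] lateral tool [-1.59606180e-03  1.03206023e-03 -8.73183544e-07]
scene0.npz 0.06 178 [0.50045738 0.00983738] lateral tool [-1.24295113e-03  7.21372289e-04 -7.18491083e-07]
scene0.npz 0.228 25 [0.50115099 0.01202365] lateral tool [1.04008356e-03 5.00858049e-04 1.11741192e-06]
ov3.npz 0.19 130 [0.50026559 0.00952488] lateral tool [-1.60565791e-03  6.67686626e-04 -1.05162497e-06]
ov3.npz 0.06 180 [0.50065432 0.00965018] lateral tool [-1.33778489e-03  9.75992318e-04 -6.80034816e-07]
ov3.npz 0.228 27 [0.50177346 0.01160345] lateral tool [8.98038558e-04 1.23832217e-03 1.34143131e-06]
foot in tool 43 [-0.00064331  0.0006389 ]
```

By depth the foot and the leg axis agree within about 1 mm in the tool frame. I'll lower it gently.

step_arm:
  targets:
    - {"dx":-0.0007,"dy":0,"dz":0.006,"rx":0,"ry":0,"rz":0}
    - {"dx":-0.0007,"dy":0,"dz":0.011,"rx":0,"ry":0,"rz":0}
    - {"dx":-0.0007,"dy":0,"dz":0.015,"rx":0,"ry":0,"rz":0}
    - {"dx":-0.0007,"dy":0,"dz":0.019,"rx":0,"ry":0,"rz":0}
    - {"dx":-0.0007,"dy":0,"dz":0.022,"rx":0,"ry":0,"rz":0}

```text
time: 7.62
position: [0.5, 0.0106, 0.2151]
tool_rot: [0.834, 0.551, 0.0, -0.0]
ft_force: [0.4, -0.2, -0.6]
grip_width: 0.0228
```

```bash
python3 -c "
from h import *
c,t=ov('ov4.png')"
```

```text
t 7.62 p [0.5    0.0106 0.2151] yang -0.4035 tilt 0.04 F [ 0.41 -0.19 -0.59] M [-0.06  0.04 -0.05] w 0.0228 q6 0.2
t 7.67 p [0.4997 0.0107 0.2148] yang -0.4034 tilt 0.04 F [ 0.13  0.02 -0.7 ] M [-0.12  0.08  0.05] w 0.0225 q6 0.2
```

View pics/ov4.png

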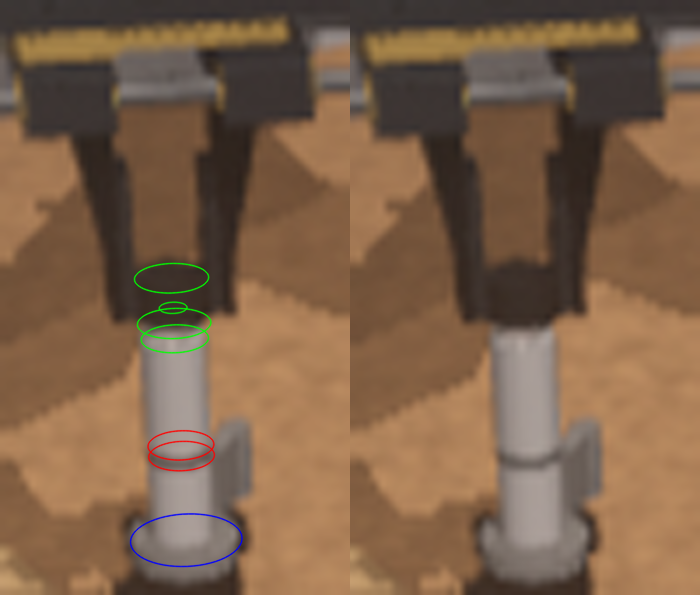

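The foot now covers the spigot with no force, and the mark is still at row 458. I'll push on until contact shows.

step_arm:
  targets:
    - {"dx":0,"dy":0,"dz":0.002,"rx":0,"ry":0,"rz":0}
    - {"dx":0,"dy":0,"dz":0.004,"rx":0,"ry":0,"rz":0}
    - {"dx":0,"dy":0,"dz":0.005,"rx":0,"ry":0,"rz":0}
    - {"dx":0,"dy":0,"dz":0.006,"rx":0,"ry":0,"rz":0}
    - {"dx":0,"dy":0,"dz":0.007,"rx":0,"ry":0,"rz":0}

```text
time: 8.35
position: [0.5, 0.0107, 0.2085]
tool_rot: [0.834, 0.551, 0.0, -0.0]
ft_force: [0.4, -0.1, 4.1]
grip_width: 0.0224
```

```bash
python3 -c "
from h import *
c,t=ov('ov5.png')"
```

```text
t 8.35 p [0.5    0.0107 0.2085] yang -0.4034 tilt 0.05 F [ 0.45 -0.07  4.07] M [-0.03  0.23  0.05] w 0.0224 q6 0.2
t 8.4 p [0.4999 0.0107 0.2083] yang -0.4034 tilt 0.04 F [0.26 0.37 3.82] M [-0.04  0.19  0.01] w 0.0228 q6 0.2
```

View pics/ov5.png

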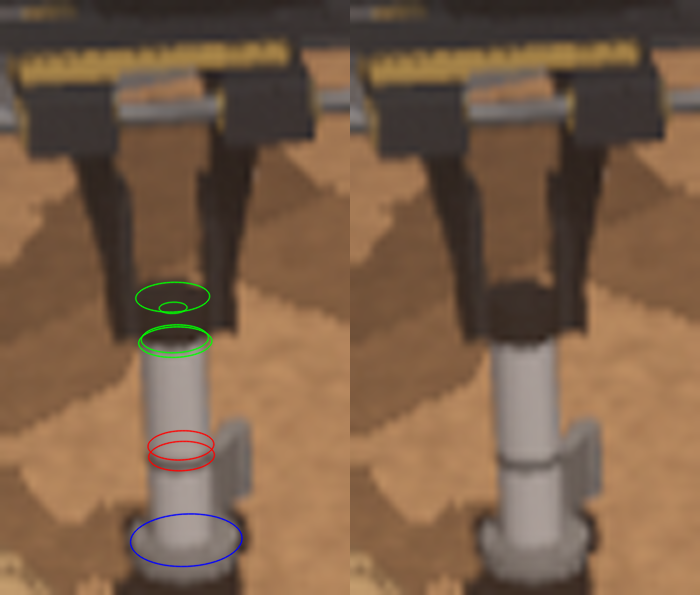

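step_arm:
  targets:
    - {"dx":0,"dy":0,"dz":0.002,"rx":0,"ry":0,"rz":0}
    - {"dx":0,"dy":0,"dz":0.004,"rx":0,"ry":0,"rz":0}
    - {"dx":0,"dy":0,"dz":0.006,"rx":0,"ry":0,"rz":0}
    - {"dx":0,"dy":0,"dz":0.008,"rx":0,"ry":0,"rz":0}
    - {"dx":0,"dy":0,"dz":0.01,"rx":0,"ry":0,"rz":0}

```text
time: 9.07
position: [0.4999, 0.0107, 0.1981]
tool_rot: [0.834, 0.551, 0.0, -0.0]
ft_force: [-1.7, 0.6, 3.8]
grip_width: 0.0227
```

```bash
python3 -c "
from h import *
c,t=ov('ov6.png')"
```

```text
t 9.07 p [0.4999 0.0107 0.1981] yang -0.4035 tilt 0.04 F [-1.74  0.57  3.78] M [-0.06  0.21 -0.01] w 0.0227 q6 0.2
t 9.12 p [0.4998 0.0107 0.1979] yang -0.4035 tilt 0.04 F [-0.4   0.52  3.25] M [-0.06  0.18  0.  ] w 0.0227 q6 0.2
```

View pics/ov6.png

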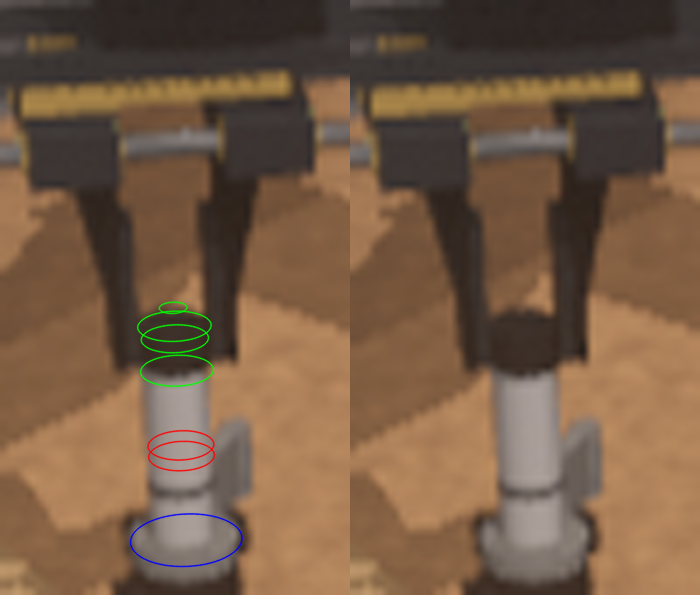

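```bash
python3 -c "
from h import *
for f,tr in(('ov3',0),('ov5',0),('ov6',.0100)):
  c=dict(np.load(f+'.npz'));g=c['img'].astype(float).mean(-1)
  # axis line front: points on the surface facing camera
  d=np.array([.438,.815]);d/=np.linalg.norm(d)
  leg=np.array([.5005,.0113]);fr=leg+d*.011
  zs=np.arange(.15,.25,.0005);X=np.c_[np.tile(fr,(len(zs),1)),zs];p=pr(c,X)
  v=cv2.remap(g.astype(np.float32),p[:,0:1].astype(np.float32),p[:,1:2].astype(np.float32),cv2.INTER_CUBIC)[:,0]
  print(f,[(round(z*1000,1),int(x)) for z,x in zip(zs,v)][::2])
"
```

```text
ov3 [(np.float64(150.0), 119), (np.float64(151.0), 119), (np.float64(152.0), 122), (np.float64(153.0), 126), (np.float64(154.0), 133), (np.float64(155.0), 141), (np.float64(156.0), 149), (np.float64(157.0), 156), (np.float64(158.0), 158), (np.float64(159.0), 159), (np.float64(160.0), 160), (np.float64(161.0), 160), (np.float64(162.0), 159), (np.float64(163.0), 159), (np.float64(164.0), 159), (np.float64(165.0), 159), (np.float64(166.0), 159), (np.float64(167.0), 159), (np.float64(168.0), 159), (np.float64(169.0), 159), (np.float64(170.0), 159), (np.float64(171.0), 159), (np.float64(172.0), 158), (np.float64(173.0), 158), (np.float64(174.0), 158), (np.float64(175.0), 158), (np.float64(176.0), 158), (np.float64(177.0), 158), (np.float64(178.0), 158), (np.float64(179.0), 159), (np.float64(180.0), 160), (np.float64(181.0), 157), (np.float64(182.0), 153), (np.float64(183.0), 144), (np.float64(184.0), 127), (np.float64(185.0), 109), (np.float64(186.0), 102), (np.float64(187.0), 109), (np.float64(188.0), 124), (np.float64(189.0), 139), (np.float64(190.0), 150), (np.float64(191.0), 159), (np
[... 5959 characters left out ...]
 (np.float64(222.0), 47), (np.float64(223.0), 48), (np.float64(224.0), 49), (np.float64(225.0), 49), (np.float64(226.0), 49), (np.float64(227.0), 48), (np.float64(228.0), 49), (np.float64(229.0), 49), (np.float64(230.0), 49), (np.float64(231.0), 49), (np.float64(232.0), 50), (np.float64(233.0), 51), (np.float64(234.0), 51), (np.float64(235.0), 50), (np.float64(236.0), 49), (np.float64(237.0), 48), (np.float64(238.0), 46), (np.float64(239.0), 50), (np.float64(240.0), 58), (np.float64(241.0), 68), (np.float64(242.0), 81), (np.float64(243.0), 89), (np.float64(244.0), 96), (np.float64(245.0), 97), (np.float64(246.0), 96), (np.float64(247.0), 95), (np.float64(248.0), 94), (np.float64(249.0), 94)]
```

Along the leg axis I read the mark at 174.8 mm and the foot's mouth edge at 217.6 mm. After correcting for the foot's radius that is a gap of about 43.3 mm, against 43 expected. The foot is fully on and moves with the leg. I'll let the spring bring it back up, then open the gripper.

step_arm:
  targets:
    - {"dx":0,"dy":0,"dz":-0.003,"rx":0,"ry":0,"rz":0}
    - {"dx":0,"dy":0,"dz":-0.006,"rx":0,"ry":0,"rz":0}
    - {"dx":0,"dy":0,"dz":-0.009,"rx":0,"ry":0,"rz":0}
    - {"dx":0,"dy":0,"dz":-0.0098,"rx":0,"ry":0,"rz":0}
    - {"dx":0,"dy":0,"dz":-0.0098,"rx":0,"ry":0,"rz":0}

```text
time: 9.8
position: [0.4999, 0.0107, 0.208]
tool_rot: [0.834, 0.551, 0.0, -0.0]
ft_force: [-0.8, -1.1, 3.6]
grip_width: 0.0226
```

step_arm:
  targets:
    - {"dx":0,"dy":0,"dz":0,"rx":0,"ry":0,"rz":0}
    - {"dx":0,"dy":0,"dz":0,"rx":0,"ry":0,"rz":0}
    - {"dx":0,"dy":0,"dz":0,"rx":0,"ry":0,"rz":0}
    - {"dx":0,"dy":0,"dz":0,"rx":0,"ry":0,"rz":0}
    - {"dx":0,"dy":0,"dz":0,"rx":0,"ry":0,"rz":0}
  gripper: 0.6

```text
time: 10.42
position: [0.4999, 0.0107, 0.2079]
tool_rot: [0.834, 0.551, 0.0, -0.0]
ft_force: [0.6, -0.2, 0.3]
grip_width: 0.0519
```

```bash
python3 -c "
from h import *
c,t=ov('ov7.png',foot=False)
go([.5003,.0105,.166],-.5)"
```

```text
t 10.43 p [0.4999 0.0107 0.2079] yang -0.4035 tilt 0.04 F [ 0.64 -0.21  0.26] M [-0.11  0.07  0.04] w 0.0519 q6 0.2
t 10.47 p [0.4999 0.0107 0.2079] yang -0.4034 tilt 0.05 F [0.26 0.52 0.92] M [-0.11  0.1   0.  ] w 0.0517 q6 0.2
t 10.53 p [0.4999 0.0107 0.2079] yang -0.4034 tilt 0.04 F [ 0.23  0.21 -0.12] M [-0.09  0.16 -0.01] w 0.0518 q6 0.2
d mm [-0.   0.4 41.9] rv deg [ 0.   -0.04  5.53]
```

View pics/ov7.png

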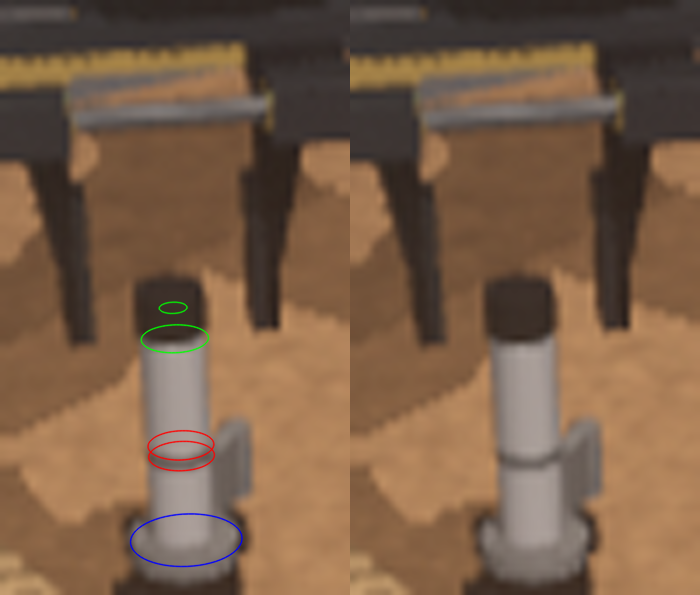

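```bash
cat >> h.py <<'E'
def prof(c,leg=(.5005,.0113),r=.011):
    g=c['img'].astype(np.float32).mean(-1);d=np.array([.438,.815]);d/=np.linalg.norm(d);fr=np.array(leg)+d*r
    zs=np.arange(.15,.25,.0005);p=pr(c,np.c_[np.tile(fr,(len(zs),1)),zs]).astype(np.float32)
    return zs,cv2.remap(g,p[:,0:1],p[:,1:2],cv2.INTER_CUBIC)[:,0]
E
python3 -c "
from h import *
c=dict(np.load('ov7.npz'));z,v=prof(c)
m=(z>.17)&(z<.2);w=np.clip(150-v[m],0,None);print('mark',(z[m]*w).sum()/w.sum())
k=np.where((z>.2)&(v<104))[0][0];print('mouth edge',z[k])
k2=np.where((z>.235)&(v>72))[0];print('top',z[k2[0]] if len(k2) else None)
"
```

```text
mark 0.18611959581448023
mouth edge 0.23000000000000007
top None
```

step_arm:
  targets:
    - {"dx":0,"dy":0,"dz":0.01,"rx":0,"ry":0,"rz":0}
    - {"dx":0,"dy":0,"dz":0.02,"rx":0,"ry":0,"rz":0}
    - {"dx":0,"dy":0,"dz":0.03,"rx":0,"ry":0,"rz":0}
    - {"dx":0,"dy":0,"dz":0.04,"rx":0,"ry":0,"rz":0}
    - {"dx":0,"dy":0,"dz":0.042,"rx":0,"ry":0,"rz":0}

```text
time: 11.15
position: [0.4993, 0.0108, 0.1649]
tool_rot: [0.834, 0.551, -0.0, -0.001]
ft_force: [-0.9, -0.6, 0.0]
grip_width: 0.0522
```

step_arm:
  targets:
    - {"dx":0,"dy":0,"dz":0,"rx":0,"ry":0,"rz":0}
    - {"dx":0,"dy":0,"dz":0,"rx":0,"ry":0,"rz":0}
    - {"dx":0,"dy":0,"dz":0,"rx":0,"ry":0,"rz":0}
    - {"dx":0,"dy":0,"dz":0,"rx":0,"ry":0,"rz":0}
    - {"dx":0,"dy":0,"dz":0,"rx":0,"ry":0,"rz":0}
  gripper: 0.05
  force: 45

```text
time: 11.78
position: [0.5002, 0.0105, 0.1653]
tool_rot: [0.834, 0.551, 0.0, -0.0]
ft_force: [1.0, -0.5, 0.1]
grip_width: 0.022
```

```bash
python3 -c "
from h import *
c,t=ov('ov8.png',foot=False)"
```

```text
t 11.78 p [0.5002 0.0105 0.1653] yang -0.4035 tilt 0.04 F [ 0.98 -0.49  0.07] M [-0.27 -0.15  0.01] w 0.022 q6 0.2
t 11.82 p [0.5002 0.0105 0.1653] yang -0.4035 tilt 0.04 F [ 0.28 -1.18  1.3 ] M [-0.23 -0.2  -0.  ] w 0.022 q6 0.2
```

View pics/ov8.png

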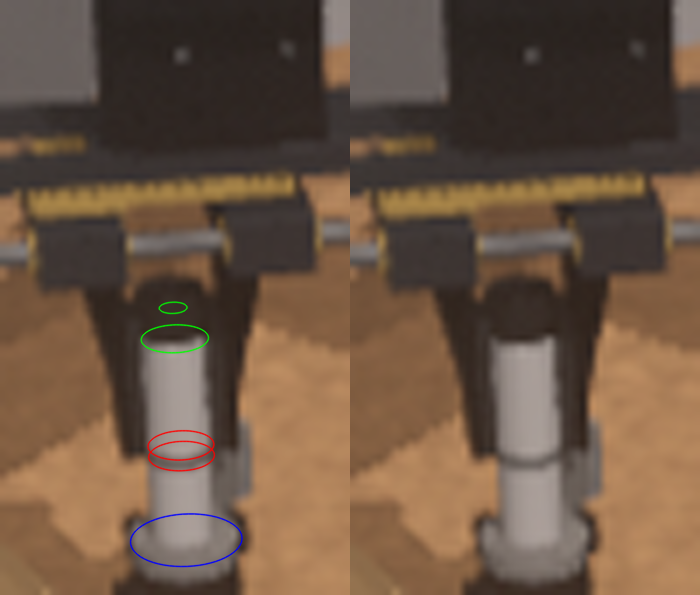

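```bash
python3 -c "
from h import *
from scipy.optimize import least_squares
for f in('ov6.npz','ov7.npz','ov8.npz'):
  c=dict(np.load(f));P=cloud(c);g=c['img'].max(-1)
  sh=.0105 if f=='ov6.npz' else 0
  for n,z0,z1,r,dk in(('leg',.192-sh,.222-sh,.011,0),('foot',.231-sh,.241-sh,.012,1)):
    d=np.hypot(P[...,0]-.5,P[...,1]-.0105)
    # restrict to central columns
    u=np.indices(g.shape)[1];cu=proj(c,[.5005,.0113,.22])[0]
    m=(P[...,2]>z0)&(P[...,2]<z1)&(d<.018)&((g<75)==bool(dk))&(abs(u-cu)<3.6)
    q=P[m];s=least_squares(lambda p:np.hypot(q[:,0]-p[0],q[:,1]-p[1])-r,[.5,.0115],loss='soft_l1',f_scale=.001)
    print(f,n,m.sum(),s.x.round(4),'rms',np.sqrt((s.fun**2).mean()).round(4))
  # top plane of foot
  m=(g<75)&(P[...,2]>.22)&(np.hypot(P[...,0]-.5,P[...,1]-.0105)<.009)
  print(np.sort(P[m][:,2])[::-1][:25].round(4))
"
```

```text
ov6.npz leg 96 [0.5005 0.0094] rms 0.0013
ov6.npz foot 30 [0.4994 0.0103] rms 0.0014
[0.235  0.2349 0.2347 0.2346 0.2343 0.2342 0.2342 0.2336 0.2336 0.2331
 0.233  0.2327 0.2218]
ov7.npz leg 96 [0.5001 0.0097] rms 0.0012
ov7.npz foot 30 [0.5006 0.0106] rms 0.0015
[0.2476 0.2466 0.2465 0.2461 0.2458 0.2458 0.2453 0.2453 0.2452 0.2451
 0.2451 0.2451 0.2294]
ov8.npz leg 95 [0.5004 0.0098] rms 0.0014
ov8.npz foot 32 [0.5016 0.0096] rms 0.0011
[0.2477 0.2474 0.2473 0.2469 0.2468 0.2464 0.2463 0.2463 0.2462 0.2462
 0.2459 0.2459 0.2459 0.2455 0.2445 0.2445 0.2442]
```

The leg is gripped at 22.0 mm. The evidence for the foot is mixed: the depth readings of its top could mean it sits 1–2 mm high. There is plenty of time, so I'll let go, press the cap down firmly from above with closed fingers against the leg's inner stop, and then grip again.

step_arm:
  targets:
    - {"dx":0,"dy":0,"dz":0,"rx":0,"ry":0,"rz":0}
    - {"dx":0,"dy":0,"dz":0,"rx":0,"ry":0,"rz":0}
    - {"dx":0,"dy":0,"dz":-0.01,"rx":0,"ry":0,"rz":0}
    - {"dx":0,"dy":0,"dz":-0.045,"rx":0,"ry":0,"rz":0}
    - {"dx":0,"dy":0,"dz":-0.08,"rx":0,"ry":0,"rz":0}
  gripper: 0.6

```text
time: 12.5
position: [0.4998, 0.0106, 0.2465]
tool_rot: [0.834, 0.551, 0.0, -0.0]
ft_force: [-0.1, 0.0, 0.3]
grip_width: 0.0514
```

step_arm:
  targets:
    - {"dx":0,"dy":0,"dz":0,"rx":0,"ry":0,"rz":0}
    - {"dx":0,"dy":0,"dz":0,"rx":0,"ry":0,"rz":0}
    - {"dx":0,"dy":0,"dz":0,"rx":0,"ry":0,"rz":0}
    - {"dx":0,"dy":0,"dz":0,"rx":0,"ry":0,"rz":0}
    - {"dx":0,"dy":0,"dz":0,"rx":0,"ry":0,"rz":0}
  gripper: 0
  force: 20

```text
time: 13.12
position: [0.4995, 0.0106, 0.2458]
tool_rot: [0.834, 0.551, -0.0, -0.001]
ft_force: [0.5, -0.7, -0.2]
grip_width: 0.0103
```

```bash
python3 -c "
from h import *
c,t=ov('ov9.png',foot=False)
go([.5003,.0105,.2225],-.4035)"
```

```text
t 13.12 p [0.4995 0.0106 0.2458] yang -0.4036 tilt 0.12 F [ 0.53 -0.71 -0.22] M [-0.09  0.06  0.03] w 0.0103 q6 0.2
t 13.18 p [0.4996 0.0106 0.246 ] yang -0.4037 tilt 0.1 F [ 0.37 -1.02 -1.  ] M [-0.12  0.09 -0.01] w 0.0062 q6 0.2
t 13.22 p [0.4996 0.0106 0.2461] yang -0.4036 tilt 0.09 F [0.06 0.14 0.14] M [-0.05  0.09  0.  ] w 0.0037 q6 0.2
d mm [ 0.2  0.7 23.6] rv deg [-0.09 -0.02 -0.  ]
```

View pics/ov9.png

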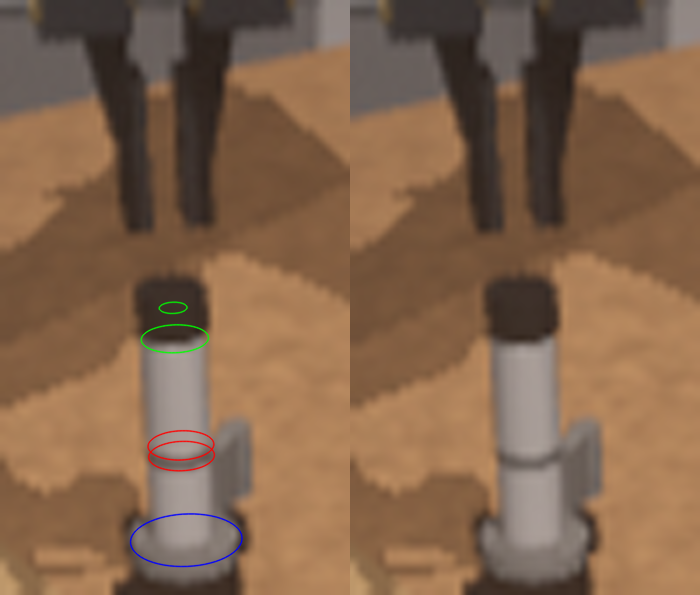

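The closed fingers are above the foot, whose top is at (170,280). I'll press it down.

step_arm:
  targets:
    - {"dx":0,"dy":0.0007,"dz":0.012,"rx":0,"ry":0,"rz":0}
    - {"dx":0,"dy":0.0007,"dz":0.02,"rx":0,"ry":0,"rz":0}
    - {"dx":0,"dy":0.0007,"dz":0.026,"rx":0,"ry":0,"rz":0}
    - {"dx":0,"dy":0.0007,"dz":0.036,"rx":0,"ry":0,"rz":0}
    - {"dx":0,"dy":0.0007,"dz":0.048,"rx":0,"ry":0,"rz":0}

```text
time: 13.85
position: [0.5001, 0.0104, 0.1978]
tool_rot: [0.834, 0.551, -0.0, -0.001]
ft_force: [-1.4, 0.1, 3.9]
grip_width: 0.0007
```

```bash
python3 -c "
from h import *
c,t=ov('ov10.png',foot=False)"
```

```text
t 13.85 p [0.5001 0.0104 0.1978] yang -0.4035 tilt 0.08 F [-1.39  0.1   3.93] M [-0.1   0.46  0.03] w 0.0007 q6 0.2
t 13.9 p [0.4995 0.0105 0.1962] yang -0.4036 tilt 0.19 F [0.66 0.53 3.37] M [-0.13 -0.07 -0.01] w 0.0004 q6 0.2
```

View pics/ov10.png

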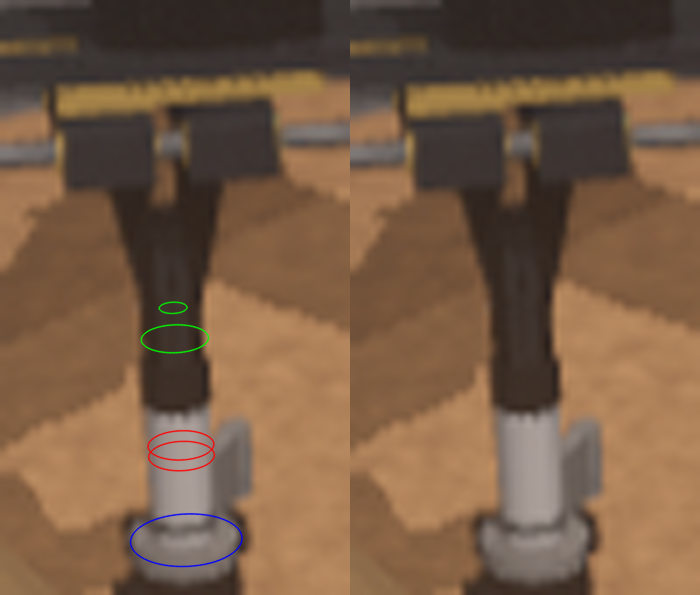

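The foot and leg go down together, with the mark now at row 527. I'll continue gently to the inner stop.

step_arm:
  targets:
    - {"dx":0,"dy":0,"dz":0.006,"rx":0,"ry":0,"rz":0}
    - {"dx":0,"dy":0,"dz":0.012,"rx":0,"ry":0,"rz":0}
    - {"dx":0,"dy":0,"dz":0.016,"rx":0,"ry":0,"rz":0}
    - {"dx":0,"dy":0,"dz":0.018,"rx":0,"ry":0,"rz":0}
    - {"dx":0,"dy":0,"dz":0.019,"rx":0,"ry":0,"rz":0}

```text
time: 14.58
position: [0.5002, 0.0104, 0.1782]
tool_rot: [0.835, 0.551, -0.0, -0.001]
ft_force: [-2.2, -0.1, 9.5]
grip_width: 0.0006
```

step_arm:
  targets:
    - {"dx":0,"dy":0,"dz":0.0005,"rx":0,"ry":0,"rz":0}
    - {"dx":0,"dy":0,"dz":0.001,"rx":0,"ry":0,"rz":0}
    - {"dx":0,"dy":0,"dz":0.0015,"rx":0,"ry":0,"rz":0}
    - {"dx":0,"dy":0,"dz":0.002,"rx":0,"ry":0,"rz":0}
    - {"dx":0,"dy":0,"dz":0.002,"rx":0,"ry":0,"rz":0}

```text
time: 15.2
position: [0.5008, 0.0103, 0.178]
tool_rot: [0.834, 0.551, 0.0, -0.0]
ft_force: [-5.3, 0.1, 15.9]
grip_width: 0.0004
```

```bash
python3 -c "
from h import *
c,t=ov('ov11.png',foot=False)"
```

```text
t 15.2 p [0.5008 0.0103 0.178 ] yang -0.4034 tilt 0.04 F [-5.31  0.13 15.88] M [ 0.02  0.79 -0.  ] w 0.0004 q6 0.2
t 15.25 p [0.5008 0.0103 0.178 ] yang -0.4035 tilt 0.04 F [-4.39  0.47 14.91] M [-0.04  0.81 -0.01] w 0.0007 q6 0.2
```

View pics/ov11.png

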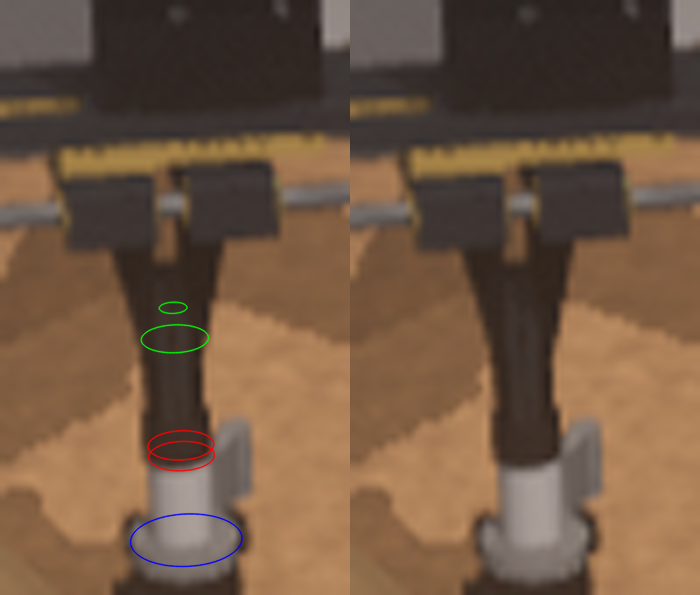

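At the stop with 15 N the fingertips sit where a fully seated foot should put them: reported z 0.178, predicted 0.1775. So the foot is fully on, and the tip offset is confirmed as reported z + 20 mm. I'll back off gently and open again.

step_arm:
  targets:
    - {"dx":0,"dy":0,"dz":-0.008,"rx":0,"ry":0,"rz":0}
    - {"dx":0,"dy":0,"dz":-0.018,"rx":0,"ry":0,"rz":0}
    - {"dx":0,"dy":0,"dz":-0.03,"rx":0,"ry":0,"rz":0}
    - {"dx":0,"dy":0,"dz":-0.044,"rx":0,"ry":0,"rz":0}
    - {"dx":0,"dy":0,"dz":-0.065,"rx":0,"ry":0,"rz":0}

```text
time: 15.92
position: [0.5003, 0.0103, 0.2433]
tool_rot: [0.834, 0.551, -0.0, -0.001]
ft_force: [1.5, -0.5, -0.5]
grip_width: 0.0001
```

step_arm:
  targets:
    - {"dx":0,"dy":0,"dz":-0.005,"rx":0,"ry":0,"rz":0}
    - {"dx":0,"dy":0,"dz":-0.005,"rx":0,"ry":0,"rz":0}
    - {"dx":0,"dy":0,"dz":-0.005,"rx":0,"ry":0,"rz":0}
    - {"dx":0,"dy":0,"dz":-0.005,"rx":0,"ry":0,"rz":0}
    - {"dx":0,"dy":0,"dz":-0.005,"rx":0,"ry":0,"rz":0}
  gripper: 0.6

```text
time: 16.55
position: [0.5001, 0.0103, 0.2478]
tool_rot: [0.834, 0.551, -0.0, -0.001]
ft_force: [-0.1, 0.0, -0.1]
grip_width: 0.042
```

```bash
python3 -c "
from h import *
c,t=ov('ov12.png',foot=False)
z,v=prof(c)
m=(z>.17)&(z<.2);w=np.clip(150-v[m],0,None);print('mark',(z[m]*w).sum()/w.sum())
k=np.where((z>.2)&(v<104))[0][0];print('mouth edge',z[k])
go([.5003,.0103,.166],-.4035)"
```

```text
t 16.55 p [0.5001 0.0103 0.2478] yang -0.4036 tilt 0.12 F [-0.09  0.02 -0.06] M [-0.07  0.08  0.02] w 0.042 q6 0.2
t 16.6 p [0.5002 0.0103 0.2479] yang -0.4035 tilt 0.12 F [ 0.34  0.23 -0.37] M [-0.13  0.07  0.03] w 0.046 q6 0.2
mark 0.18612602053943997
mouth edge 0.23000000000000007
t 16.65 p [0.5003 0.0103 0.248 ] yang -0.4036 tilt 0.1 F [-0.47 -0.41  0.58] M [-0.1   0.08  0.  ] w 0.0484 q6 0.2
d mm [-0.   0.2 82. ] rv deg [-0.1  -0.02 -0.  ]
```

View pics/ov12.png

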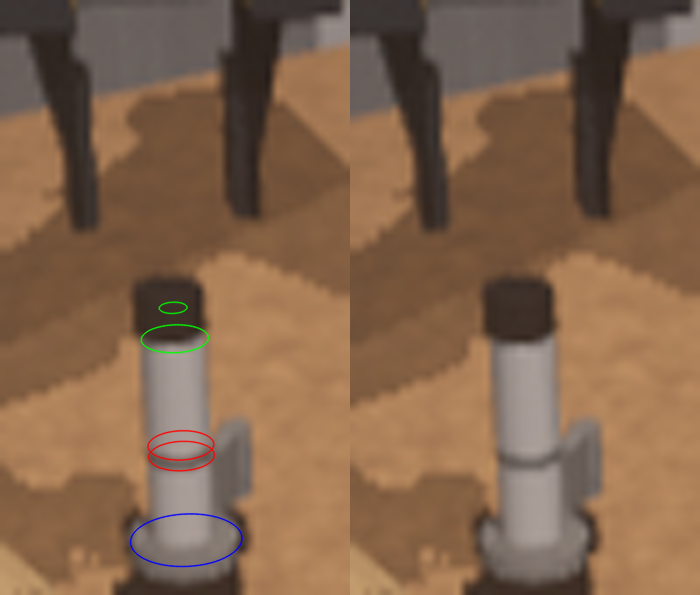

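The foot's mouth edge and the mark read the same as before the firm press (230.0 and 186.1 mm), so it was seated already. Now I'll grip the leg again.

step_arm:
  targets:
    - {"dx":0,"dy":0,"dz":0.015,"rx":0,"ry":0,"rz":0}
    - {"dx":0,"dy":0,"dz":0.035,"rx":0,"ry":0,"rz":0}
    - {"dx":0,"dy":0,"dz":0.055,"rx":0,"ry":0,"rz":0}
    - {"dx":0,"dy":0,"dz":0.075,"rx":0,"ry":0,"rz":0}
    - {"dx":0,"dy":0,"dz":0.0815,"rx":0,"ry":0,"rz":0}

```text
time: 17.27
position: [0.4994, 0.0105, 0.1655]
tool_rot: [0.834, 0.551, -0.001, -0.002]
ft_force: [-1.0, -0.4, 0.5]
grip_width: 0.0523
```

step_arm:
  targets:
    - {"dx":0,"dy":0,"dz":0,"rx":0,"ry":0,"rz":0}
    - {"dx":0,"dy":0,"dz":0,"rx":0,"ry":0,"rz":0}
    - {"dx":0,"dy":0,"dz":0,"rx":0,"ry":0,"rz":0}
    - {"dx":0,"dy":0,"dz":0,"rx":0,"ry":0,"rz":0}
    - {"dx":0,"dy":0,"dz":0,"rx":0,"ry":0,"rz":0}
  gripper: 0.05
  force: 50

```text
time: 17.9
position: [0.5001, 0.0103, 0.166]
tool_rot: [0.834, 0.551, -0.001, -0.001]
ft_force: [1.1, -0.3, 1.9]
grip_width: 0.0216
```

```bash
python3 -c "
from h import *
c,t=ov('ov13.png',foot=False)"
```

```text
t 17.9 p [0.5001 0.0103 0.166 ] yang -0.4036 tilt 0.13 F [ 1.06 -0.26  1.91] M [-0.12 -0.06  0.01] w 0.0216 q6 0.2
t 17.95 p [0.5001 0.0103 0.166 ] yang -0.4036 tilt 0.13 F [ 0.52 -1.13  2.9 ] M [-0.15 -0.03 -0.04] w 0.0218 q6 0.2
```

step_arm:
  targets:
    - {"dx":0,"dy":0,"dz":0.006,"rx":0,"ry":0,"rz":0}
    - {"dx":0,"dy":0,"dz":0.013,"rx":0,"ry":0,"rz":0}
    - {"dx":0,"dy":0,"dz":0.02,"rx":0,"ry":0,"rz":0}
    - {"dx":0,"dy":0,"dz":0.025,"rx":0,"ry":0,"rz":0}
    - {"dx":0,"dy":0,"dz":0.028,"rx":0,"ry":0,"rz":0}

```text
time: 18.62
position: [0.5001, 0.0103, 0.1376]
tool_rot: [0.834, 0.551, -0.001, -0.001]
ft_force: [0.5, 0.0, 4.5]
grip_width: 0.0219
```

```bash
python3 -c "
from h import *
c,t=ov('ov14.png',foot=False,trav=.028)"
```

```text
t 18.62 p [0.5001 0.0103 0.1376] yang -0.4036 tilt 0.14 F [0.47 0.05 4.52] M [-0.11  0.11  0.01] w 0.0219 q6 0.2
t 18.68 p [0.5001 0.0103 0.1374] yang -0.4037 tilt 0.14 F [ 0.47 -0.19  3.82] M [-0.11  0.01  0.02] w 0.0217 q6 0.2
```

View pics/ov14.png

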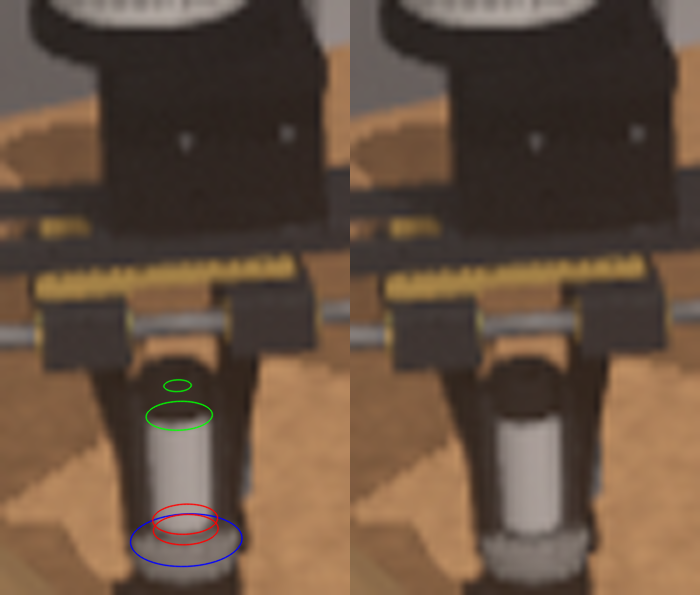

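```bash
cat >> h.py <<'E'
def edge(c):
    # mouth edge: crossing of mid grey between tube (bright) and foot (dark), by interpolation, z window
    z,v=prof(c); i=[k for k in range(len(z)-1) if z[k]>.165 and v[k]>=104>v[k+1]]
    k=[j for j in i if v[min(j+10,len(v)-1)]<70][0] if i else None
    return None if k is None else z[k]+(v[k]-104)/(v[k]-v[k+1])*.0005
E
python3 -c "
from h import *
for f in ('ov7','ov8','ov9','ov12','ov13','ov14'): print(f,edge(dict(np.load(f+'.npz'))))"
```

```text
ov7 0.22980555520788773
ov8 0.22979779685428373
ov9 0.22979785250080756
ov12 0.2297667166118045
ov13 0.2297602117019706
ov14 0.20127203635545451
```

The foot's mouth edge reads 28.5 mm of travel and the arm 28.6 mm, so nothing has slipped. 3.5 mm remain.

step_arm:
  targets:
    - {"dx":0,"dy":0,"dz":0.001,"rx":0,"ry":0,"rz":0}
    - {"dx":0,"dy":0,"dz":0.002,"rx":0,"ry":0,"rz":0}
    - {"dx":0,"dy":0,"dz":0.003,"rx":0,"ry":0,"rz":0}
    - {"dx":0,"dy":0,"dz":0.0035,"rx":0,"ry":0,"rz":0}
    - {"dx":0,"dy":0,"dz":0.0035,"rx":0,"ry":0,"rz":0}

```text
time: 19.35
position: [0.5001, 0.0103, 0.1341]
tool_rot: [0.834, 0.551, -0.001, -0.001]
ft_force: [-0.3, 0.4, 5.2]
grip_width: 0.0218
```

```bash
python3 -c "
from h import *
c,t=ov('ov15.png',foot=False,trav=.032);print(edge(c))
z,v=prof(c);print([(round(a*1000,1),int(b)) for a,b in zip(z,v)][:30:2])
cv2.imwrite('pics/t15.png',cv2.resize(t['img'][150:250,360:460],None,fx=6,fy=6))"
```

```text
t 19.35 p [0.5001 0.0103 0.1341] yang -0.4036 tilt 0.13 F [-0.33  0.36  5.16] M [-0.13  0.04  0.04] w 0.0218 q6 0.2
t 19.4 p [0.5002 0.0103 0.1341] yang -0.4036 tilt 0.13 F [-0.35 -0.12  3.69] M [-0.13  0.08  0.03] w 0.0218 q6 0.2
0.19817772754654292
[(np.float64(150.0), 123), (np.float64(151.0), 121), (np.float64(152.0), 113), (np.float64(153.0), 103), (np.float64(154.0), 100), (np.float64(155.0), 106), (np.float64(156.0), 118), (np.float64(157.0), 133), (np.float64(158.0), 146), (np.float64(159.0), 156), (np.float64(160.0), 161), (np.float64(161.0), 159), (np.float64(162.0), 157), (np.float64(163.0), 157), (np.float64(164.0), 157)]
```

View pics/ov15.png

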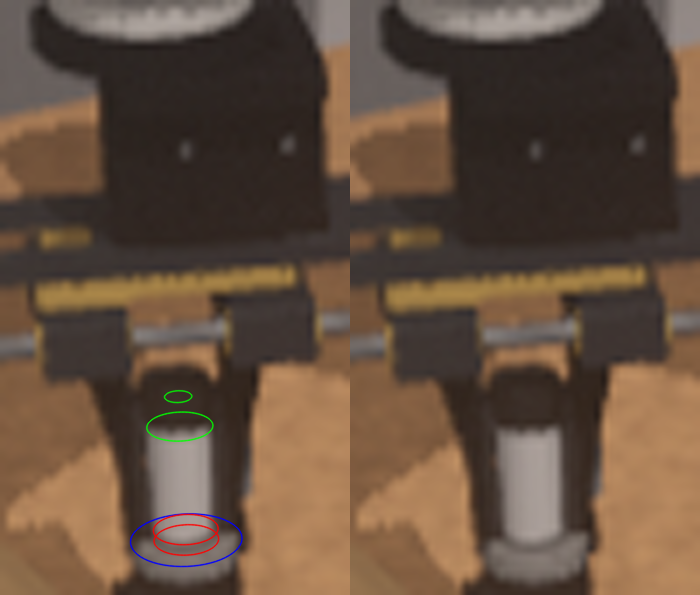

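View pics/t15.png

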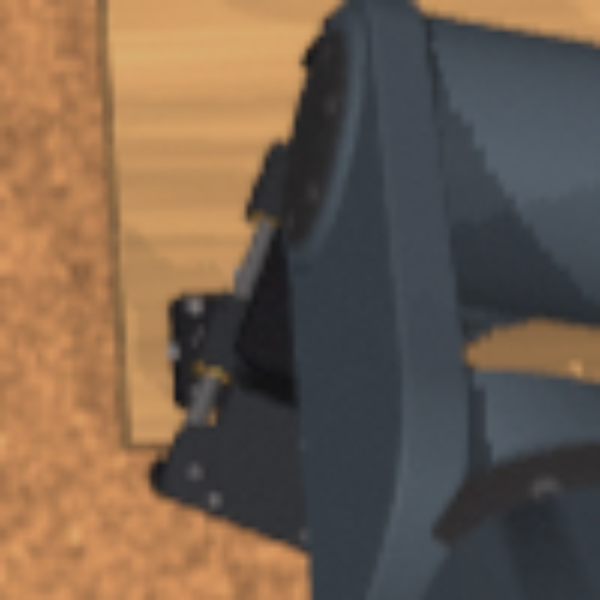

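The mark straddles the collar rim (row 540) and the travel reads 31.6–31.9 mm. While holding the leg I'll now turn counter-clockwise, which is negative rz here, bringing the -y finger round to the lever.

step_arm:
  targets:
    - {"dx":0,"dy":0,"dz":0.0003,"rx":0,"ry":0,"rz":-5}
    - {"dx":0,"dy":0,"dz":0.0003,"rx":0,"ry":0,"rz":-10}
    - {"dx":0,"dy":0,"dz":0.0003,"rx":0,"ry":0,"rz":-15}
    - {"dx":0,"dy":0,"dz":0.0003,"rx":0,"ry":0,"rz":-20}
    - {"dx":0,"dy":0,"dz":0.0003,"rx":0,"ry":0,"rz":-25}

```text
time: 20.08
position: [0.5008, 0.011, 0.134]
tool_rot: [0.695, 0.719, 0.001, -0.001]
ft_force: [1.2, 2.5, 4.2]
grip_width: 0.0221
```

```bash
python3 -c "
from h import *
c,t=ov('ov16.png',foot=False,trav=.032);print(edge(c))"
```

```text
t 20.07 p [0.5008 0.011  0.134 ] yang 0.0342 tilt 0.14 F [1.23 2.52 4.24] M [ 0.36 -0.18 -0.09] w 0.0221 q6 -0.239
t 20.12 p [0.5009 0.011  0.134 ] yang 0.0363 tilt 0.14 F [1.39 3.9  4.57] M [ 0.39 -0.2  -0.06] w 0.0221 q6 -0.241
0.1972297329483554
```

View pics/ov16.png

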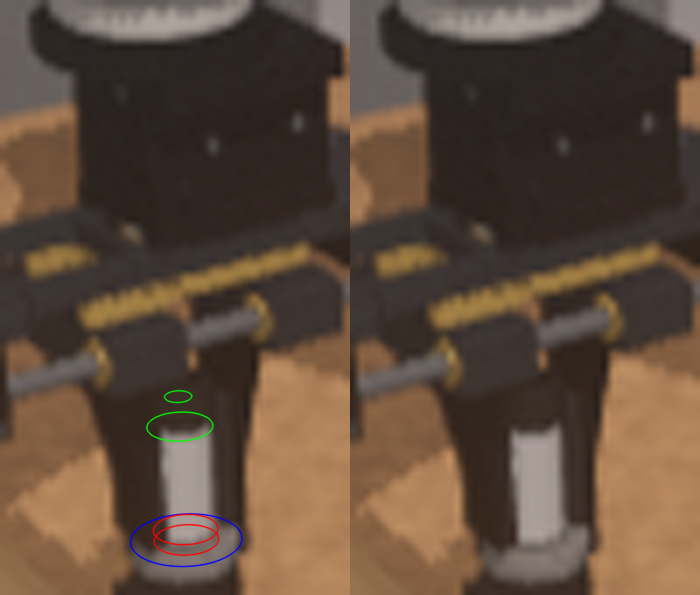

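Contact with the lever shows as a yaw moment of -0.09 N m, with the height steady. Continuing the turn.

step_arm:
  targets:
    - {"dx":0,"dy":0,"dz":0.0002,"rx":0,"ry":0,"rz":-4}
    - {"dx":0,"dy":0,"dz":0.0002,"rx":0,"ry":0,"rz":-8}
    - {"dx":0,"dy":0,"dz":0.0002,"rx":0,"ry":0,"rz":-12}
    - {"dx":0,"dy":0,"dz":0.0002,"rx":0,"ry":0,"rz":-16}
    - {"dx":0,"dy":0,"dz":0.0002,"rx":0,"ry":0,"rz":-20}

```text
time: 20.8
position: [0.5013, 0.0114, 0.1339]
tool_rot: [0.561, 0.828, 0.001, -0.001]
ft_force: [0.8, 3.1, 5.3]
grip_width: 0.0219
```

```bash
python3 -c "
from h import *
c,t=ov('ov17.png',foot=False,trav=.032);print(edge(c))
cv2.imwrite('pics/t17.png',cv2.resize(t['img'][150:250,360:460],None,fx=6,fy=6))"
```

```text
t 20.8 p [0.5013 0.0114 0.1339] yang 0.3805 tilt 0.18 F [0.84 3.14 5.33] M [ 0.37 -0.17 -0.11] w 0.0219 q6 -0.586
t 20.85 p [0.5013 0.0113 0.1339] yang 0.3821 tilt 0.18 F [0.74 2.41 4.19] M [ 0.4  -0.12 -0.05] w 0.0218 q6 -0.587
0.19449120053881783
```

View pics/ov17.png

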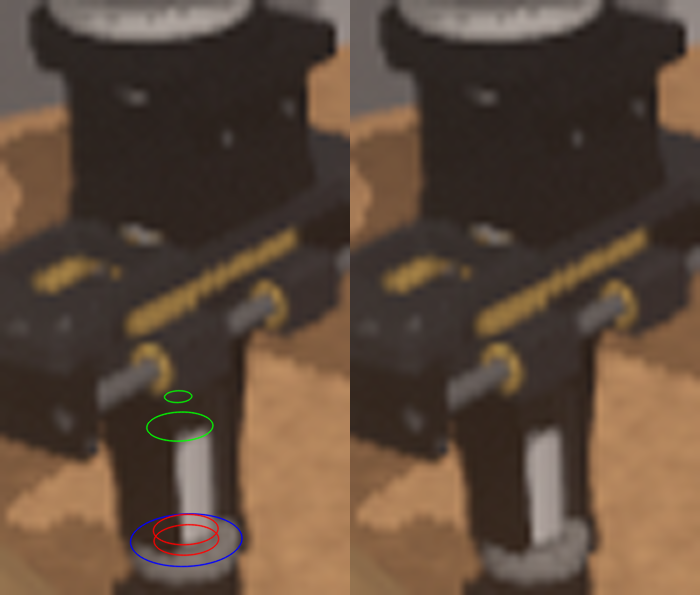

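step_arm:
  targets:
    - {"dx":0,"dy":0,"dz":0.0002,"rx":0,"ry":0,"rz":-4}
    - {"dx":0,"dy":0,"dz":0.0002,"rx":0,"ry":0,"rz":-8}
    - {"dx":0,"dy":0,"dz":0.0002,"rx":0,"ry":0,"rz":-12}
    - {"dx":0,"dy":0,"dz":0.0002,"rx":0,"ry":0,"rz":-16}
    - {"dx":0,"dy":0,"dz":0.0002,"rx":0,"ry":0,"rz":-20}

```text
time: 21.52
position: [0.5016, 0.0114, 0.1339]
tool_rot: [0.41, 0.912, 0.002, -0.0]
ft_force: [1.0, 0.7, 4.9]
grip_width: 0.0216
```

```bash
python3 -c "
from h import *
c,t=ov('ov18.png',foot=False,trav=.032)
cv2.imwrite('pics/t18.png',cv2.resize(t['img'][150:250,360:460],None,fx=6,fy=6))"
```

```text
t 21.52 p [0.5016 0.0114 0.1339] yang 0.7266 tilt 0.2 F [0.99 0.71 4.94] M [ 0.37 -0.14 -0.21] w 0.0216 q6 -0.932
t 21.57 p [0.5016 0.0114 0.1339] yang 0.7285 tilt 0.2 F [0.93 1.08 5.56] M [ 0.33 -0.11 -0.15] w 0.0214 q6 -0.934
```

View pics/ov18.png

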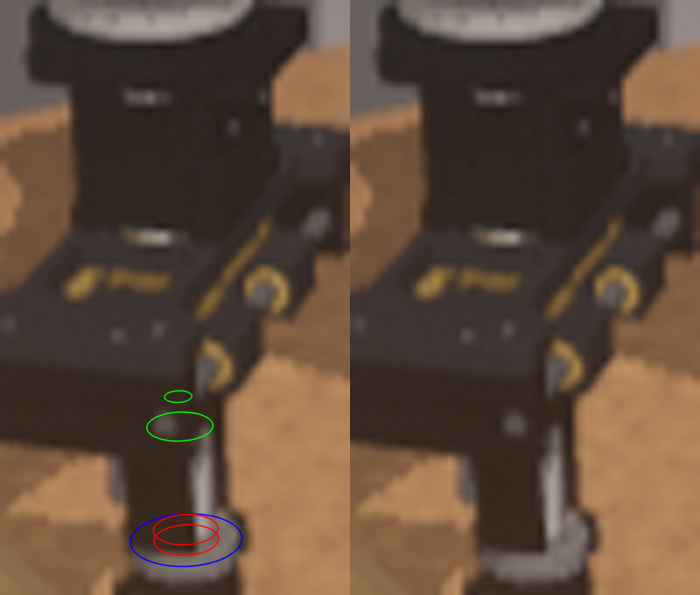

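View pics/t18.png

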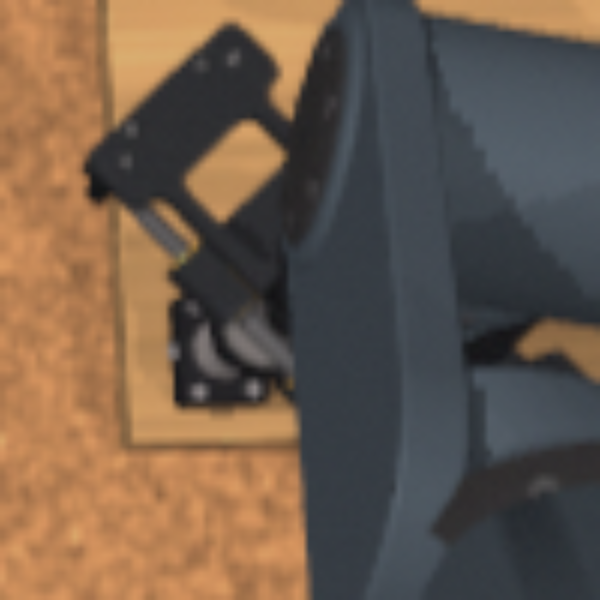

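The lever now shows left of the finger at (118,480). The moment has risen to -0.2 N m, which fits the clamping zone. I'll take smaller turns until it meets the stop.

step_arm:
  targets:
    - {"dx":0,"dy":0,"dz":0.0002,"rx":0,"ry":0,"rz":-2.5}
    - {"dx":0,"dy":0,"dz":0.0002,"rx":0,"ry":0,"rz":-5}
    - {"dx":0,"dy":0,"dz":0.0002,"rx":0,"ry":0,"rz":-7}
    - {"dx":0,"dy":0,"dz":0.0002,"rx":0,"ry":0,"rz":-9}
    - {"dx":0,"dy":0,"dz":0.0002,"rx":0,"ry":0,"rz":-10}

```text
time: 22.25
position: [0.4999, 0.0119, 0.1338]
tool_rot: [0.332, 0.943, 0.002, -0.002]
ft_force: [-2.2, 1.2, 8.5]
grip_width: 0.0222
```

```bash
python3 -c "
from h import *
st()"
```

```text
t 22.25 p [0.4999 0.0119 0.1338] yang 0.895 tilt 0.32 F [-2.19  1.17  8.52] M [ 0.4   0.55 -0.71] w 0.0222 q6 -1.102
```

The moment has jumped to -0.71 N m, so the lever appears to be at its stop. I'll check it in the picture.

```bash
python3 -c "
from h import *
c,t=ov('ov19.png',foot=False,trav=.032)
np.savez('t19.npz',**t)
G=(0,255,255);leg=np.array([.5005,.0108])
T0=dict(np.load('top0.npz'));S0=dict(np.load('scene0.npz'))
# tray yaw from finished legs tubes (z .06-.108) via depth of scene0
from scipy.optimize import least_squares
P=cloud(S0);cs=[]
for g in((.74,.01),(.5,-.45),(.74,-.45)):
  m=(P[...,2]>.065)&(P[...,2]<.105)&(np.hypot(P[...,0]-g[0],P[...,1]-g[1])<.05)
  q=P[m];s=least_squares(lambda p:np.hypot(q[:,0]-p[0],q[:,1]-p[1])-.0135,np.median(q,axis=0)[:2]-[.005,.008],loss='soft_l1',f_scale=.001);cs.append(s.x);print(g,m.sum(),s.x)
b=np.array([.5005,.0097]);
for (x,y),w in zip(((.24,0),(0,-.46),(.24,-.46)),cs):
  d=w-b;print('yaw',np.arctan2(d[1],d[0])-np.arctan2(y,x),np.linalg.norm(d))
def lev(th,yaw):
  a=-np.pi/2+yaw-th;u=np.array([np.cos(a),np.sin(a)]);n=np.array([-u[1],u[0]]);
  cr=[leg+u*r+n*s for r,s in((.017,.0035),(.048,.0035),(.048,-.0035),(.017,-.0035),(.017,.0035))]
  return np.array([[*p,z] for z in(.153,.174) for p in cr])
yaw=float(np.median([0.0]))
a=over(c,(225,130,295,190),9,[(lev(0,0),G),(lev(.2,0),(0,0,255))],'lev19.png')
"
```

```text
t 22.25 p [0.4999 0.0119 0.1338] yang 0.895 tilt 0.32 F [-2.19  1.17  8.52] M [ 0.4   0.55 -0.71] w 0.0222 q6 -1.102
t 22.3 p [0.4999 0.0119 0.1339] yang 0.8953 tilt 0.32 F [-2.41  1.15  9.63] M [ 0.45  0.51 -0.62] w 0.0223 q6 -1.102
(0.74, 0.01) 198 [0.74046388 0.01100031]
(0.5, -0.45) 102 [ 0.50230717 -0.45070041]
(0.74, -0.45) 127 [ 0.74229341 -0.44916386]
yaw 0.005418717385376983 0.23996740215742363
yaw 0.003925199626857001 0.460403960129201
yaw 0.004078805381751538 0.5186714694529853
```

View pics/lev19.png

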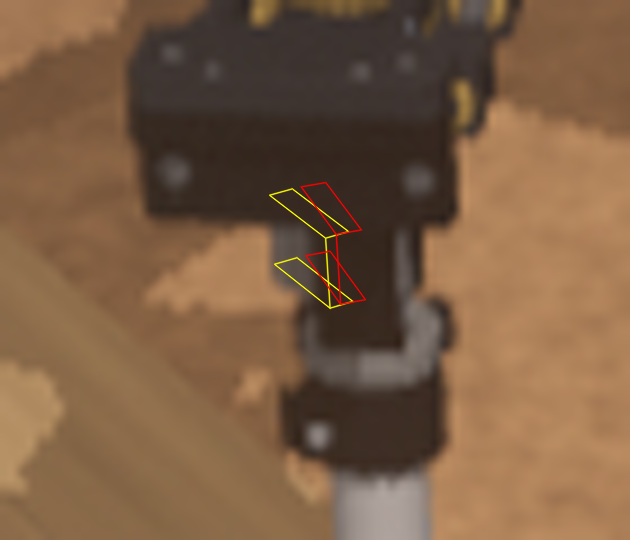

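```bash
python3 -c "
from h import *
c=dict(np.load('ov19.npz'))
look('scene','z19.png',(240,130,300,190),10)
for f in('ov7','ov12','ov15','ov16','ov17','ov18','ov19'):
  c=dict(np.load(f+'.npz'));g=c['img'].astype(np.float32).mean(-1)
  out=[]
  for off in(-.006,-.003,0,.003,.006,.008):
    d=np.array([.438,.815]);d/=np.linalg.norm(d);n=np.array([-d[1],d[0]]) # n: to image right?
    fr=np.array([.5005,.0113])+n*off+d*np.sqrt(.011**2-off**2)
    zs=np.arange(.16,.24,.0005);p=pr(c,np.c_[np.tile(fr,(len(zs),1)),zs]).astype(np.float32)
    v=cv2.remap(g,p[:,0:1],p[:,1:2],cv2.INTER_CUBIC)[:,0]
    k=[j for j in range(len(v)-1) if v[j]>=100>v[j+1]]
    out.append([round((zs[j]+(v[j]-100)/(v[j]-v[j+1])*.0005)*1000,1) for j in k])
  print(f,out)
"
```

```text
ov7 [[np.float64(184.7), np.float64(228.9)], [np.float64(185.8), np.float64(229.6)], [np.float64(229.9)], [np.float64(229.6)], [np.float64(186.2), np.float64(229.7)], [np.float64(185.3), np.float64(230.2)]]
ov12 [[np.float64(184.7), np.float64(228.9)], [np.float64(185.7), np.float64(229.6)], [np.float64(229.9)], [np.float64(185.5), np.float64(229.6)], [np.float64(186.2), np.float64(229.7)], [np.float64(185.3), np.float64(230.2)]]
ov15 [[np.float64(197.3), np.float64(227.5), np.float64(236.4), np.float64(239.1)], [np.float64(197.3), np.float64(227.8)], [np.float64(198.3), np.float64(228.5), np.float64(235.5)], [np.float64(197.7), np.float64(228.1), np.float64(235.9)], [np.float64(197.6), np.float64(228.7), np.float64(236.2)], [np.float64(197.1), np.float64(227.8), np.float64(236.1)]]
ov16 [[np.float64(189.2), np.float64(192.7), np.float64(194.1)], [np.float64(197.1)], [np.float64(197.4)], [np.float64(197.0)], [np.float64(196.9), np.float64(223.6)], [np.float64(197.2), np.float64(231.9)]]
ov17 [[np.float64(227.9)], [np.float64(224.4)], [np.float64(195.1)], [np.float64(196.5)], [np.float64(197.1)], [np.float64(196.4)]]
ov18 [[], [], [], [], [np.float64(186.5)], [np.float64(188.9)]]
ov19 [[], [], [], [], [], []]
```

View pics/z19.png

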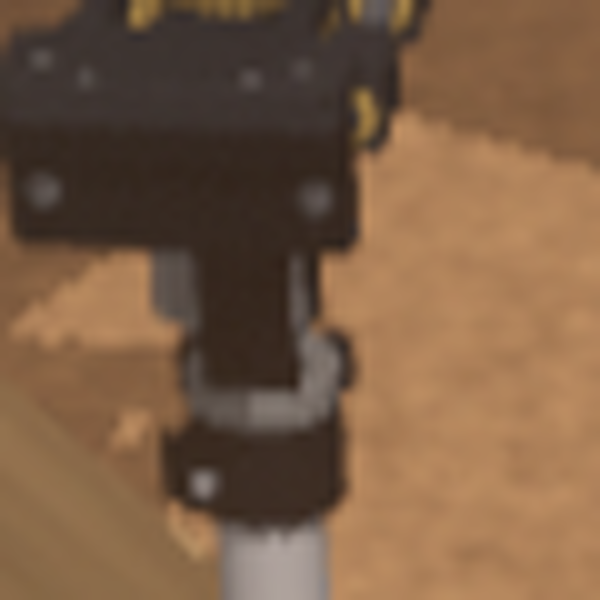

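The lever's outer end (x≈273 in the overlay) matches the closed outline and not the 0.2 rad one, and the tray yaw measures 0.004 rad. One hold call now, to settle and confirm it is stable.

step_arm:
  targets:
    - {"dx":0,"dy":0,"dz":0,"rx":0,"ry":0,"rz":-0.5}
    - {"dx":0,"dy":0,"dz":0,"rx":0,"ry":0,"rz":-0.5}
    - {"dx":0,"dy":0,"dz":0,"rx":0,"ry":0,"rz":-0.5}
    - {"dx":0,"dy":0,"dz":0,"rx":0,"ry":0,"rz":-0.5}
    - {"dx":0,"dy":0,"dz":0,"rx":0,"ry":0,"rz":-0.5}

```text
time: 23.02
position: [0.4997, 0.012, 0.1339]
tool_rot: [0.329, 0.944, 0.002, -0.002]
ft_force: [-0.6, 0.4, 5.8]
grip_width: 0.0217
```

```bash
python3 -c "
from h import *
st();c=look('scene','z20.png',(100,40,420,300),2.5)
cv2.imwrite('pics/top20.png',viewer.camera('top')['img'])
st()"
```

```text
t 23.02 p [0.4997 0.012  0.1339] yang 0.8998 tilt 0.36 F [-0.62  0.38  5.83] M [ 0.33  0.05 -0.61] w 0.0217 q6 -1.107
t 23.12 p [0.4997 0.012  0.1339] yang 0.8998 tilt 0.36 F [ 0.89 -0.3   5.84] M [ 0.37  0.03 -0.61] w 0.0221 q6 -1.107
```

View pics/z20.png

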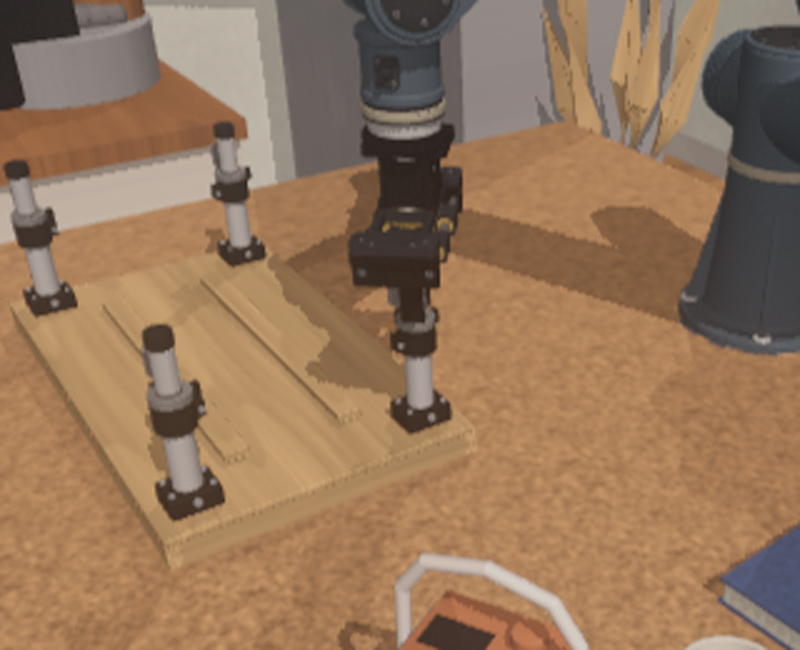

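View pics/top20.png

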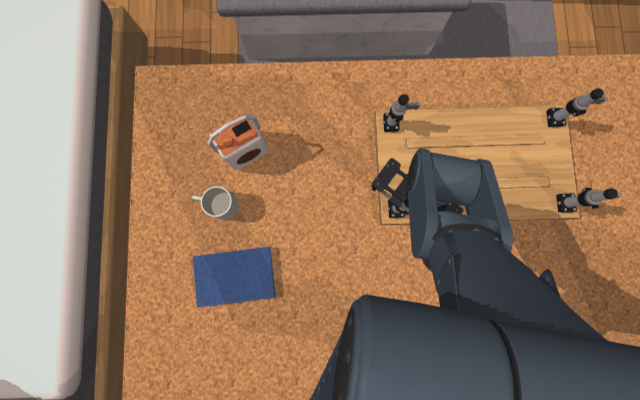

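Everything looks stable. But the clamped leg itself could add to that moment, so I'll measure the lever angle more finely before handing in.

```bash
python3 -c "
from h import *
c=viewer.camera('scene');np.savez('s21.npz',**c);g=c['img'].astype(np.float32).mean(-1)
def lev(th,leg):
  a=-np.pi/2+.004-th;u=np.array([np.cos(a),np.sin(a)]);n=np.array([-u[1],u[0]])
  return np.array([[*(leg+u*r+n*s),z] for z in(.158,.163) for r,s in((.048,.0035),(.048,-.0035),(.017,.0035),(.017,-.0035))])
for leg in([.5005,.0113],[.5003,.0098]):
  for th in(0,.05,.1,.15,.2):
    p=pr(c,lev(th,np.array(leg)));print(leg,th,'left edge u',p[:4,0].min().round(2),p[4:,0].min().round(2),'rows',p[:4,1].mean().round(1),p[4:,1].mean().round(1))
for r in range(154,168): print(r,g[r,250:266].astype(int))
# initial lever check
S0=dict(np.load('scene0.npz'));P=cloud(S0)
m=(P[...,2]>.162)&(P[...,2]<.172)&(np.hypot(P[...,0]-.5005,P[...,1]-.0105)>.022)&(np.hypot(P[...,0]-.5005,P[...,1]-.0105)<.055)
q=P[m][:,:2].mean(0)-[.5005,.0105];print('theta0',m.sum(),-np.pi/2-np.arctan2(q[1],q[0]),q)
P=cloud(c);m=(P[...,2]>.155)&(P[...,2]<.172)&(abs(P[...,0]-.5)<.03)&(P[...,1]<-.008)&(P[...,1]>-.05);q=P[m];print(m.sum(),q.mean(0),q.min(0),q.max(0))
"
```

```text
[0.5005, 0.0113] 0 left edge u 254.85 254.72 rows 159.1 157.3
[0.5005, 0.0113] 0.05 left edge u 255.69 255.56 rows 159.0 157.2
[0.5005, 0.0113] 0.1 left edge u 256.55 256.42 rows 158.8 157.0
[0.5005, 0.0113] 0.15 left edge u 257.43 257.3 rows 158.7 156.9
[0.5005, 0.0113] 0.2 left edge u 258.33 258.21 rows 158.6 156.7
[0.5003, 0.0098] 0 left edge u 254.62 254.49 rows 158.9 157.1
[0.5003, 0.0098] 0.05 left edge u 255.46 255.33 rows 158.7 156.9
[0.5003, 0.0098] 0.1 left edge u 256.32 256.2 rows 158.6 156.8
[0.5003, 0.0098] 0.15 left edge u 257.21 257.08 rows 158.4 156.6
[0.5003, 0.0098] 0.2 left edge u 258.11 257.98 rows 158.3 156.5
154 [56 56 56 70 55 48 47 46 45 43 43 42 43 42 41 42]
155 [ 83 103 105 114 100  74  69  67  67  53  42  40  40  40  41  41]
156 [117 125 126 132 129  92  84  78  78  60  41  40  40  41  39  40]
157 [132 130 129 131 132  93  84  78  79  59  43  40  40  40  39  40]
158 [129 130 131 132 129  91  84  78  78  64  43  42  40  40  41  40]
159 [132 132 133 134 131  92  85  79  78  68  44  41  40  40  42  40]
160 [131 131 132 133 132  96  87  79  78  72  47  41  40  42  41  41]
161 [132 133 132 132 132 114  97  81  77  78  48  41  40  41  42  40]
162 [135 135 133 131 133 131 119 107  86  75  46  41  41  42  42  41]
163 [137 137 134 130 131 133 132 117  76  57  43  41  41  40  41  41]
164 [121 121 118 114 112 115 116  98  52  51  46  41  41  43  41  43]
165 [99 99 97 96 96 99 99 77 50 68 52 43 41 42 41 44]
166 [ 98  98  96  97  97 100 101  81  62  78  53  42  41  42  41  42]
167 [ 96  97  96  97  96  96 100  88  68  77  58  44  42  41  41  43]
theta0 18 1.079970493764975 [-0.030326   -0.01620771]
25 [ 0.50475887 -0.02375651  0.16268779] [ 0.50232396 -0.03192867  0.15580552] [ 0.50702641 -0.01235013  0.17018076]
```

The lever's left edge sits at u≈254.6, and the closed model gives 254.5–254.85 (0.05 rad open would give about 255.5). One small nudge will confirm that it is at the stop.

step_arm:
  targets:
    - {"dx":0,"dy":0,"dz":0,"rx":0,"ry":0,"rz":-0.7}
    - {"dx":0,"dy":0,"dz":0,"rx":0,"ry":0,"rz":-1.4}
    - {"dx":0,"dy":0,"dz":0,"rx":0,"ry":0,"rz":-1.5}
    - {"dx":0,"dy":0,"dz":0,"rx":0,"ry":0,"rz":-1.5}
    - {"dx":0,"dy":0,"dz":0,"rx":0,"ry":0,"rz":-1.5}

```text
time: 23.8
position: [0.4994, 0.0121, 0.1339]
tool_rot: [0.319, 0.948, 0.002, -0.003]
ft_force: [-0.3, 0.7, 6.1]
grip_width: 0.0222
```

```bash
python3 -c "
from h import *
st();c=viewer.camera('scene');g=c['img'].astype(np.float32).mean(-1)
for r in range(156,161): print(r,g[r,250:262].astype(int))
st()"
```

```text
t 23.8 p [0.4994 0.0121 0.1339] yang 0.9224 tilt 0.42 F [-0.25  0.68  6.15] M [ 0.33  0.09 -0.74] w 0.0222 q6 -1.131
156 [117 126 126 132 129  91  84  78  78  63  44  40]
157 [133 130 130 132 132  92  83  79  79  73  46  41]
158 [130 131 131 131 129  91  84  78  79  79  48  40]
159 [131 131 133 134 132  91  85  78  78  77  48  41]
160 [131 131 132 133 132  97  87  79  78  78  50  41]
t 23.85 p [0.4994 0.0121 0.1339] yang 0.9223 tilt 0.42 F [0.31 1.23 5.85] M [ 0.27  0.09 -0.7 ] w 0.0222 q6 -1.131
```

The gripper turned 1.3° further, but the lever edge did not move (the same pixel values at 254/255), so the lever is on its stop. The leg's height and the grip are unchanged. Handing in.

```bash
python3 -c "
from h import *
robot.hand_in();st()"
```

```text
the job is handed in; nothing more can be done
the job is handed in; nothing more can be done
```

The job is handed in at about 24 s of the 54 s. The foot is on, the leg is held at its mark, and the lever is closed. I set the foot on the fourth leg and pressed it home against the inner stop with about 15 N. Then I gripped the leg, pushed it in to the mark, and turned the lever closed without letting go.

**Checks that agreed**
- **Foot:** at the inner stop the fingertips were at reported z 0.178, against 0.1775 predicted for a fully seated foot. Its mouth edge read the same before and after that press.
- **Travel:** the arm's own reading was about 32.1 mm, steady to 0.1 mm through the turn, with the grip at 22 mm.
- **Lever:** its outer edge matched the closed outline to about 0.03 rad. It did not move on a last 1.3° nudge, with about -0.7 N m on the wrist.
- **Radio, mug and book:** they were in the same places in the last top view.

**Checks that disagreed or fell short**
- **Reported tool height:** the camera showed the fingertips about 40 mm higher than the reported TCP implies. I worked from the camera, and the stop contact later confirmed the offset.
- **Foot height by camera:** two readings gave the foot 1–2 mm higher than the seated height. The press against the stop showed it was seated.
- **Travel by camera:** this spread from 31.6 to about 33 mm while the gripper turned.
- **Mark at the end:** a finger hid the ring mark after the turn, so its final level rests on the steady arm height and grip.

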